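# Snap a relay module onto the rail of a controller plate

## Robot

A 6-joint arm with a two-finger parallel gripper is mounted at the origin on a cart in front of the work surface, level with it; the furniture and walls round the work are solid. World frame = base frame: x ahead of the robot, y to its left, z up, the work surface at z = 0. Lengths are in m, angles in rad, forces in N, time in s.
With the tool pointing down it reaches from about 0.4 to 0.825 m from the base axis. Payload 7 kg.
Tool frame: the origin (TCP) lies on the front face of the gripper's body, between the roots of the fingers; the fingertips stand 66 mm ahead of it and the grasp point (between the pads) lies 47 mm ahead of it; z points along the fingers, y is the line along which they close (so a half turn about z gives the same grasp; the last joint's range is limited). The gripper opens to 88 mm and grips with 3 to 60 N. Pads are 19 mm wide; open, the fingers measure 130 mm over their backs; the gripper's body (78 mm by 193 mm) begins 47 mm behind the grasp point.
Start: joints at [-1.011, 0.359, 0.012, 0, -1.224, -0.288], TCP at [0.181, -0.65, 0.292] pointing down, gripper open.
Joint ranges: [-3.07, 3.07], [-1.43, 2.12], [-1.02, 1.25], [-3.03, 1.67], [-3.05, -0], [-3.03, 3.03]. Speed limits (rad/s): [2.39, 2.39, 3.01, 3.14, 3.14, 3.14].

## Interface

Orientations are given as [roll, pitch, yaw] about the fixed x, y, z axes, in that order (R = Rz(yaw) Ry(pitch) Rx(roll)).
In Python, from station import arm gives the robot as it stands. The module is installed in compiled form; this text tells all that it offers.
- The arm moves only by the tool move_arm, never from a script. Its argument "increments" is a list of rows, each an object of numbers: "jaw": the gripper command: -1 is shut, 1 is fully open, values between are in proportion; "dx", "dy", "dz": the shift along the tool's x, y, z in m; "twist": the turn about the tool's z in rad. A call has 1 to 12 rows; each row shifts and turns the commanded pose from where the row before left it, along the tool's axes as they then stand; what a row does not reach is not made up. A row lasts 1/12 s, in which the tool goes at most 41.7 mm and 7.16 degrees, less where a joint would pass 70% of its speed; a pose out of reach is approached as far as the arm can. A call is refused whole if a number of a shift passes 0.0417 or a number of a turn 0.125, either way. A call with a gripper value outside its range is refused whole. The fingers move at their own pace and stop on an object; "force" is the grip in N (left out, the last holds). Time passes only in rows, so rows that do not move let the fingers close. It gives the time, the measured TCP pose, the force, the opening and the grip force at its end, in the units of the state.
- arm.get_state(): the state, without advancing time (a new reading comes with each control period).
- arm.grab_frame(name): name is "side" or "top"; returns the picture (400x640x3 uint8, blue, green, red); there is no depth.
- arm.camera_info(name): a dict with "K" (3x3 intrinsics, pixels), "extrinsics" (4x4, takes a point from camera to world coordinates). Camera axes: x right, y down, z forward; pixel columns grow to the right and rows downward; lengths in m; the calibration is good to about 2 mm. A picture is of the moment at which its call begins. camera_info takes no time and is no camera call.
- arm.job_done(): hands the job in; it is judged then, once.
Trained networks look in the newest picture that a camera, given by its name, has taken for a name from the list of things; names that differ only in an ending like _2 or _b are one class to them, and where a whole thing is asked for, a point or a joint stands for the part that bears it (a point fixed in the world has none). Each returns a list of dicts, best first, with "score" (0 to 1); they miss things now and then, are a little off and sometimes report something else, mostly with a low value. They report only what shows in the picture. A call takes as long as a camera call. They do not tell look-alikes from the thing itself.
- arm.find_in(camera, name): "position" ([x, y, z] in m, in world coordinates, good to about 4 mm: the middle of the surface that is visible of it).
- arm.silhouettes(camera, name): "pixels" (400x640 bool, what is visible of it).
- arm.pinpoint(camera, name): "position" ([x, y, z] in m, in world coordinates, good to about 4 mm: a listed point, or the origin of a listed thing).
The state is a dict: "t": time; "q": joint angles; "qd": joint speeds; "joint_efforts": joint torques, N m; "eef_pos": TCP position; "ee_rot": TCP orientation; "force": force on the tool from outside, world axes, zero at the start; "moment": the same for the moment, N m; "width": finger opening in m; "gripper_force": force on a finger pad.
Only numpy, scipy, OpenCV 4.12 (cv2) and the standard library are available. Lean on these libraries where they do the work, as an engineer would, in place of code of your own. Each camera call takes 0.05 s, during which the arm holds its last target. There are 200 camera calls.

## Task

Fit the loose light grey relay module onto the steel rail of the white mounting plate, between the two end clamps: tilt it, hook its fixed lip under the rail edge that faces the robot, then rock it down gently until the sprung orange foot clicks under the far edge and the module sits flat on the rail. Never force it: all contact of module and rail together stays under 35 N. Let go of it, and leave the spare objective, the USB stick and the timer where they are.

Things in the scene. Friction and masses are not known exactly. Their poses are not given: they have to be found in the camera images.
- relay_module: Loose light grey relay module, 0.16 kg, standing upright, lip side roughly to the robot. Origin: middle of the underside it stands on; z up, +x from fixed lip to sprung foot, y across. Mm: flat sides at y = -18 and 18, z 12..62 (grip these); housing x -30..34, z 12..38; raised middle x -20..24, z 38..62. Flat seat at z = 12, open from x -17.5 to the foot, comes to rest on the rail.
- lip_tip (a point): Middle of the tip of the fixed lip, (-13.5, 0, 5.6) mm in the module's frame, same axes. Full-width hook: block x -24..-17.5, z 0..12, with a lip from it to +x, x -17.5..-13.5, z 3..7.5. The mouth between lip and seat, 4.5 mm high, 4 mm deep, takes the rail edge with the foot side tilted up 15 to 18 degrees; the edge slides in along the seat. Off line it pinches: over 8 N of push is too much.
- release_foot (a joint): Sprung orange foot: slides out along module +x, 0 to 0.008 m; reads 0 free, about 0.0004 when clicked on the rail. Nose at x 14.5 mm, top z 8.8 (bevelled), slope from z 7.6 down and out to x 19, z 1; above the nose a face at x 17.1 pulls the module home. Spring 2.4 N + 0.8 N/mm. Rocked down, it meets the far rail edge at about 13 degrees of tilt, is wedged out 3 mm, then clicks in under the edge.
- rail_board: White plate 96 x 220 x 8 mm, fixed, 1 to 11 mm above the bench. Origin: middle of its underside; z up, y along the rail, -x side to the robot. Mm: steel rail on it, upper face z = 30; edges at x = -17.5 and 17.5 are flanges 2.4 thick, free for 7.5. End clamps at y = -75..-66 and 66..75, up to z 55; terminals beyond the -y one. The seated module's origin is at x = 0, z = 18, axes parallel.
- spare_objective: Spare microscope objective, silvery, 25 mm diameter, 40 mm tall, standing; origin at its base. Leave alone.
- usb_stick: Black USB stick, 18 x 57 x 8 mm, lying; origin at its underside. Leave alone.
- timer: White lab timer, 66 x 66 x 18 mm, lying; origin at its underside. Leave alone.
- earth_contact (a joint): Copper sprung contact bar under the seat (module x 9..15, y -12..12 mm), standing out 2 mm below it: 0 free, pressed in (upwards) 0.002 m when the seat is on the rail. Spring 2 N + 2 N/mm. It holds the module up, so the click needs a firm push at the end: about 10 N downward above the foot (twice that mid-module), or the same turning effect.
Mind the look-alikes: they are no part of the job. What is meant by the relay_module is not red or turquoise, and is the larger of those in its own colour.

How it is judged:
By the outcome, as a careful person would: the job done as asked, in the order asked, and still so for the second after the job is handed in, with the robot touching nothing.
It also fails if it takes over 48 s, if anything falls off the work surface, if the arm or the gripper's body presses on something with over 40 N, if the wrist force passes 120 N, or if a joint passes its speed limit or range.

## Working session

There is one attempt and no reset: what is moved stays moved. The work goes in short steps, Python scripts to look and compute and a tool call to move; the robot and the scene stay as the last step left them, time stands still between calls to the robot, and variables do not carry over. Pictures are saved under pics/ and viewed, at most 11 in all, crops included, and the job is handed in when it is done.

Besides the shell and the picture viewer there is one more tool, called after ">>>" in YAML: its name, and indented under it one key for each argument. move_arm: Moves the arm, as the interface text tells. Its arguments: {"type":"object","properties":{"increments":{"type":"array"},"force":{"type":"number"}},"required":["increments"]}

```bash
mkdir -p pics; cat > h.py <<'E'
from station import arm
import numpy as np, cv2
def px(cam,P):
    i=arm.camera_info(cam);T=np.linalg.inv(np.array(i["extrinsics"]));p=np.array(i["K"])@(T[:3,:3]@np.array(P)+T[:3,3]);return (p[:2]/p[2]).round(1)
def ray(cam,u,v,z):
    i=arm.camera_info(cam);E=np.array(i["extrinsics"]);d=E[:3,:3]@np.linalg.inv(np.array(i["K"]))@[u,v,1];o=E[:3,3];return o+d*(z-o[2])/d[2]
E
python3 - <<'E'
from h import *
t=arm.grab_frame("top");s=arm.grab_frame("side")
cv2.imwrite("pics/top.png",t);cv2.imwrite("pics/side.png",s)
for c in("top","side"):
    print(c,np.array(arm.camera_info(c)["extrinsics"]).round(3).tolist(),arm.camera_info(c)["K"][0][0])
    for n in("relay_module","rail_board","spare_objective","usb_stick","timer","lip_tip"):
        for r in arm.pinpoint(c,n): print(c,n,round(r["score"],2),np.round(r["position"],4),px(c,r["position"]))
s=arm.get_state();print(s)
E
```

```text
top [[-0.016, -0.988, 0.151, 0.504], [-1.0, 0.014, -0.016, 0.323], [0.014, -0.151, -0.988, 0.904], [0.0, 0.0, 0.0, 1.0]] 475.0420138820078
top relay_module 0.77 [0.5    0.2879 0.0006] [333.  276.4]
top relay_module 0.76 [0.5076 0.5004 0.0046] [219.2 274.2]
top relay_module 0.7 [0.5453 0.4056 0.0016] [270.2 253.1]
top relay_module 0.62 [ 0.5967  0.3253 -0.0014] [312.4 225.6]
top rail_board 0.85 [0.6316 0.1349 0.0084] [411.8 205.4]
top spare_objective 0.55 [0.7373 0.1669 0.    ] [392.3 152.9]
top usb_stick 0.48 [ 0.729   0.2651 -0.0034] [342.2 158. ]
top timer 0.91 [ 0.6929  0.3823 -0.0011] [282.4 176.6]
top lip_tip 0.97 [0.5157 0.503  0.0007] [218.3 269.8]
top lip_tip 0.8 [0.5251 0.4104 0.0038] [267.6 264. ]
top lip_tip 0.74 [0.6028 0.318  0.001 ] [316.2 222.2]
top lip_tip 0.64 [0.4997 0.2749 0.0097] [340.2 276.5]
side [[0.901, -0.211, 0.378, 0.293], [-0.432, -0.395, 0.81, -0.363], [-0.021, -0.894, -0.448, 0.403], [0.0, 0.0, 0.0, 1.0]] 396.8167652733034
side relay_module 0.92 [0.5417 0.4056 0.0037] [273.2 202.8]
side relay_module 0.6 [ 0.5104  0.5003 -0.0022] [247.9 192.3]
side relay_
[... 672 characters left out ...]
-01 2.612e-01 5.000e-04] [379.7 212.2]
{'t': 0.7, 'q': array([-1.01090858e+00,  3.58520770e-01,  1.19402910e-02, -1.78782108e-05,
       -1.22409446e+00, -2.88077082e-01]), 'qd': array([-0.0009929 , -0.00078631,  0.00066115,  0.00183229, -0.00132913,
        0.00070993]), 'joint_efforts': array([ 8.73851823e-04, -5.82162774e+01,  2.93250436e+01,  7.00119227e+00,
        1.25011799e-02,  5.55155691e-05]), 'eef_pos': array([ 0.18119362, -0.65021384,  0.29222686]), 'ee_rot': array([-3.14148105e+00,  5.06086309e-05, -2.86978806e+00]), 'force': array([0.56572797, 0.59957053, 0.50443521]), 'moment': array([ 0.0454618 , -0.0068574 ,  0.02958352]), 'gripper_force': 0.0, 'width': 0.08780490455882482}
```

View pics/top.png

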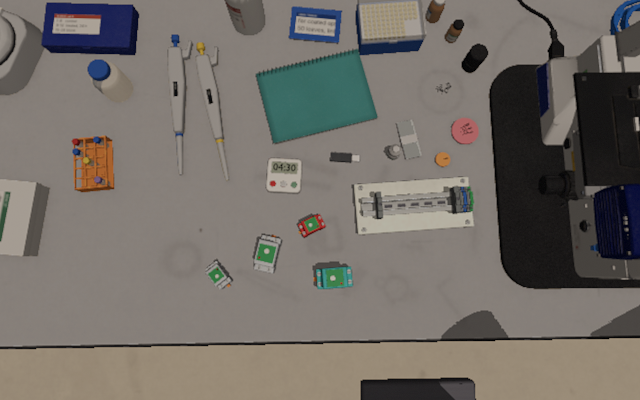

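View pics/side.png

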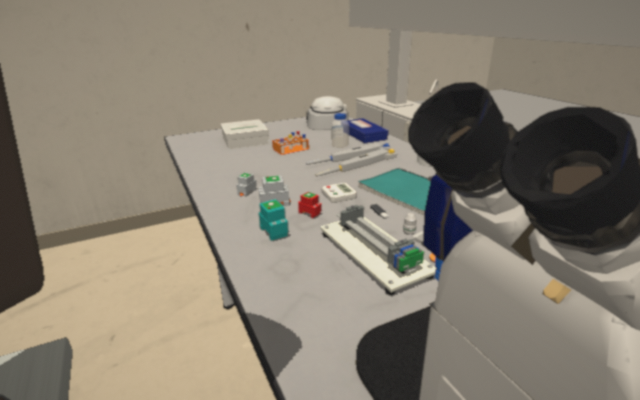

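Look-alikes: the larger light grey module at top (267,253), the smaller light grey one at (219,274), the turquoise one at (333,276) and the red one at (311,225). By the description it's the one at (267,253). I'll check that in a crop and fit the poses.

```bash
python3 - <<'E'
from h import *
t=cv2.imread("pics/top.png")
a=cv2.resize(t[228:288,205:295],None,fx=5,fy=5,interpolation=cv2.INTER_CUBIC)
b=cv2.resize(t[170:240,345:485],None,fx=5,fy=5,interpolation=cv2.INTER_CUBIC)
c=np.zeros((600,700,3),np.uint8);c[:250,:374]=cv2.resize(a,(374,250));c[250:600]=b
s=cv2.imread("pics/side.png")[165:235,230:295];c[:250,400:632]=cv2.resize(s,(232,250),interpolation=cv2.INTER_CUBIC)
cv2.imwrite("pics/crop1.png",c)
from scipy.optimize import minimize
def boxes(bs,x,y,z,yaw,cam):
    m=np.zeros((1600,2560),np.uint8)
    for b in bs:
        P=np.array([[X,Y,Z] for X in b[:2] for Y in b[2:4] for Z in b[4:]])/1e3
        c,s=np.cos(yaw),np.sin(yaw);P=P@np.array([[c,s,0],[-s,c,0],[0,0,1]])+[x,y,z]
        uv=np.array([px(cam,p) for p in P]);cv2.fillConvexPoly(m,cv2.convexHull((uv*4+1.5).round().astype(np.int32)),1)
    return cv2.resize(m.astype(np.float32),(640,400),interpolation=cv2.INTER_AREA)
mod=[(-30,34,-18,18,12,38),(-20,24,-18,18,38,62),(-24,-17.5,-18,18,0,12),(17,24,-18,18,0,12)]
S={}
for cam in("top","side"):
    q=[px(cam,[.543,.405,.03])]
    for r in arm.silhouettes(cam,"relay_module"):
        v,u=np.nonzero(r["pixels"]); print(cam,round(r["score"],2),len(u),u.mean().round(1),v.mean().round(1))
        if np.hypot(u.mean()-q[0][0],v.mean()-q[0][1])<12: S[cam]=r["pixels"].astype(np.float32)
def cost(p,cams):
    return sum(np.abs(boxes(mod,p[0],p[1],0,p[2],c)-S[c]).sum()/S[c].sum() for c in cams)
for cams in (list(S),)+tuple([c] for c in S):
    best=min((minimize(cost,[.543,.405,y0],args=(cams,),method="Nelder-Mead",options=dict(initial_simplex=[[.543,.405,y0],[.551,.405,y0],[.543,.413,y0],[.543,.405,y0+.2]],maxiter=70)) for y0 in(-.3,0,.3)),key=lambda r:r.fun)
    print(cams,best.x.round(4),best.fun)
E
```

```text
top 0.74 384 310.6 224.9
top 0.68 792 266.7 253.4
top 0.6 426 218.0 274.6
top 0.6 767 333.2 277.5
side 0.98 922 273.3 219.4
side 0.93 328 245.7 184.2Traceback (most recent call last):
  File "<stdin>", line 26, in <module>
  File "<stdin>", line 26, in <genexpr>
    res = _minimize_neldermead(fun, x0, args, callback, bounds=bounds,
                               **options)
    fxe = func(xe)
    fx = function(np.copy(x), *(wrapper_args + args))
  File "<stdin>", line 24, in cost
  File "<stdin>", line 24, in <genexpr>
  File "<stdin>", line 14, in boxes
  File "h.py", line 4, in px
    i=arm.camera_info(cam);T=np.linalg.inv(np.array(i["extrinsics"]));p=np.array(i["K"])@(T[:3,:3]@np.array(P)+T[:3,3]);return (p[:2]/p[2]).round(1)
ValueError: time passes only in moves, steps and waits
```

View pics/crop1.png

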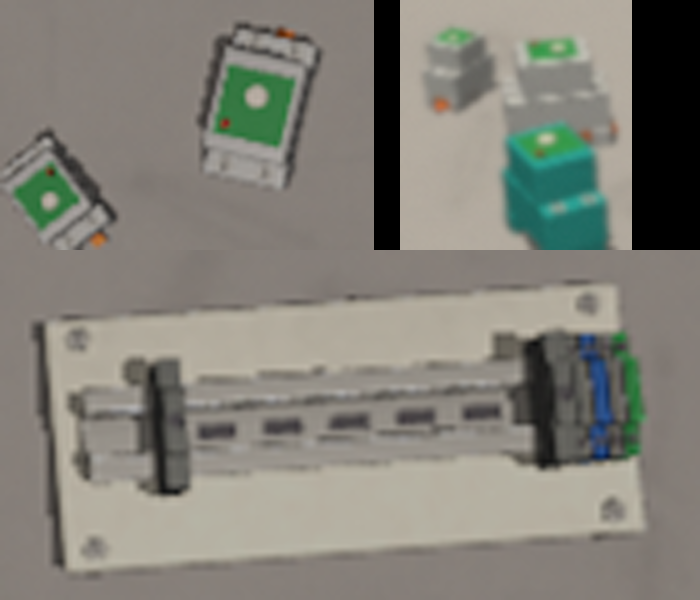

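The crop shows the larger light grey module at top (267,253), with its orange foot at the far end, so the choice holds. The rail runs nearly along y, with its terminals at the −y end. Next I'll fit the poses of both.

```bash
cat > h.py <<'E'
from station import arm
import numpy as np, cv2
from scipy.optimize import minimize, least_squares
from scipy.spatial.transform import Rotation as R
I={}
def info(c):
    if c not in I: i=arm.camera_info(c); I[c]=(np.array(i["K"]),np.array(i["extrinsics"]))
    return I[c]
def px(cam,P):
    K,E=info(cam);p=(np.atleast_2d(P)-E[:3,3])@E[:3,:3]@K.T;return p[:,:2]/p[:,2:]
def ray(cam,u,v,z):
    K,E=info(cam);d=E[:3,:3]@np.linalg.inv(K)@[u,v,1];o=E[:3,3];return o+d*(z-o[2])/d[2]
MOD=[(-30,34,-18,18,12,38),(-20,24,-18,18,38,62),(-24,-17.5,-18,18,0,12),(17,24,-18,18,0,12)]
def sil(bs,pos,rpy,cam):
    m=np.zeros((1600,2560),np.uint8);M=R.from_euler("xyz",rpy)
    for b in bs:
        P=M.apply(np.array([[X,Y,Z] for X in b[:2] for Y in b[2:4] for Z in b[4:]])/1e3)+pos
        cv2.fillConvexPoly(m,cv2.convexHull((px(cam,P)*4+1.5).round().astype(np.int32)),1)
    return cv2.resize(m,(640,400),interpolation=cv2.INTER_AREA) if 0 else cv2.resize(m.astype(np.float32),(640,400),interpolation=cv2.INTER_AREA)
E
python3 - <<'E'
from h import *
arm.grab_frame("top");
def near(n,q):
    for r in arm.silhouettes("top",n):
        v,u=np.nonzero(r["pixels"])
        if np.hypot(u.mean()-q[0],v.mean()-q[1])<15: return r["pixels"].astype(np.float32)
S=near("relay_module",(267,253))
f=lambda p:np.abs(sil(MOD,[p[0],p[1],0],[0,0,p[2]],"top")-S).sum()/S.sum()
r=minimize(f,[.543,.405,-.25],method="Nelder-Mead",options=dict(initial_simplex=[[.543,.405,-.25],[.551,.405,-.25],[.543,.413,-.25],[.543,.405,-.1]],maxiter=90));print("module",r.x.round(4),r.fun)
B=near("rail_board",(412,205))
BR=[(-48,48,-110,110,0,8),(-18,18,-103,103,14,30),(-24,24,66,75,8,55),(-24,24,-75,-66,8,55),(-24,24,-105,-75,8,48)]
if B is not None:
  for z in(.001,.006,.011):
    f=lambda p:np.abs(sil(BR,[p[0],p[1],z],[0,0,p[2]],"top")-B).sum()/B.sum()
    r=minimize(f,[.631,.133,.05],method="Nelder-Mead",options=dict(initial_simplex=[[.631,.133,.05],[.637,.133,.05],[.631,.139,.05],[.631,.133,.1]],maxiter=90));print("board",z,r.x.round(4),r.fun)
# corners by eye
c=[(47,322),(617,285),(642,528),(70,570)];uv=np.array([(345+(a+.5)/5-.5,170+(b-250+.5)/5-.5) for a,b in c])
X=np.array([[.048,.11,.008],[.048,-.11,.008],[-.048,-.11,.008],[-.048,.11,.008]])
for z in(.001,.006,.011):
  s=least_squares(lambda p:(px("top",R.from_euler("z",p[2]).apply(X)+[p[0],p[1],z])-uv).ravel(),[.63,.13,.05]);print("corners",z,s.x.round(4),s.cost)
# eyepieces
K,E=info("side")
for u,v in((457,130),(560,150)):
  d=E[:3,:3]@np.linalg.inv(K)@[u,v,1];print([(E[:3,3]+d*t).round(3).tolist() for t in(.15,.2,.25,.3)])
print(arm.get_state()["t"])
E
```

```text
module [ 0.5418  0.409  -0.2334] 0.05530302971601486
board 0.001 [0.6334 0.1332 0.06  ] 0.028637900948524475
board 0.006 [0.6328 0.1341 0.0604] 0.03025592304766178
board 0.011 [0.6321 0.1349 0.0611] 0.03552241995930672
corners 0.001 [0.6329 0.1317 0.0548] 0.4625489662459837
corners 0.006 [0.6322 0.1328 0.055 ] 0.9781878166366242
corners 0.011 [0.6315 0.1338 0.0551] 2.001092991854901
[[0.403, -0.253, 0.359], [0.44, -0.217, 0.345], [0.476, -0.18, 0.33], [0.513, -0.144, 0.316]]
[[0.437, -0.273, 0.352], [0.484, -0.243, 0.335], [0.532, -0.213, 0.318], [0.58, -0.184, 0.301]]
0.95
```

>>> move_arm:
  increments:
    - {"dz": -0.04,"jaw": 0.5}
    - {"dz": -0.04}
    - {"dz": -0.04}
    - {"dz": -0.04}
    - {"dz": -0.04}
  force: 3

```text
$.increments[0]: bad value
```

>>> move_arm:
  increments:
    - {"dx": 0,"dy": 0,"dz": -0.04,"twist": 0,"jaw": 0.5}
    - {"dx": 0,"dy": 0,"dz": -0.04,"twist": 0,"jaw": 0.5}
    - {"dx": 0,"dy": 0,"dz": -0.04,"twist": 0,"jaw": 0.5}
    - {"dx": 0,"dy": 0,"dz": -0.04,"twist": 0,"jaw": 0.5}
    - {"dx": 0,"dy": 0,"dz": -0.04,"twist": 0,"jaw": 0.5}
  force: 3

```text
t: 1.37
eef_pos: [0.1809, -0.6497, 0.4945]
ee_rot: [-3.141, 0.0, -2.87]
force: [0.8, -2.5, 0.0]
width: 0.0672
gripper_force: 0.0
```

```bash
cat >> h.py <<'E'
def plan(p,yaw,wps):
    """wps: (x,y,z,yaw,n) ; prints rows [dx,dy,dz,twist] in tool axes"""
    p=np.array(p,float)
    for x,y,z,w,n in wps:
        d=(np.array([x,y,z])-p)/n; t=(w-yaw)/n
        print("--",n)
        for k in range(n):
            c,s=np.cos(yaw),np.sin(yaw)
            print([round(v,4)+0. for v in (c*d[0]+s*d[1], s*d[0]-c*d[1], -d[2], -t)])
            yaw+=t
        p=np.array([x,y,z])
E
python3 -c "
from h import *
plan([.1809,-.6497,.4945],-2.87,[(.2,-.4,.54,-1.27,13),(.4,-.16,.54,-.55,8),(.42,.12,.5,-.3,8),(.54,.4,.35,-.23,9)])"
```

```text
-- 13
[np.float64(-0.0066), np.float64(0.0181), np.float64(-0.0035), -0.1231]
[np.float64(-0.0087), np.float64(0.0172), np.float64(-0.0035), -0.1231]
[np.float64(-0.0108), np.float64(0.016), np.float64(-0.0035), -0.1231]
[np.float64(-0.0127), np.float64(0.0145), np.float64(-0.0035), -0.1231]
[np.float64(-0.0143), np.float64(0.0129), np.float64(-0.0035), -0.1231]
[np.float64(-0.0158), np.float64(0.011), np.float64(-0.0035), -0.1231]
[np.float64(-0.017), np.float64(0.009), np.float64(-0.0035), -0.1231]
[np.float64(-0.018), np.float64(0.0068), np.float64(-0.0035), -0.1231]
[np.float64(-0.0187), np.float64(0.0045), np.float64(-0.0035), -0.1231]
[np.float64(-0.0191), np.float64(0.0022), np.float64(-0.0035), -0.1231]
[np.float64(-0.0193), np.float64(-0.0002), np.float64(-0.0035), -0.1231]
[np.float64(-0.0191), np.float64(-0.0025), np.float64(-0.0035), -0.1231]
[np.float64(-0.0186), np.float64(-0.0048), np.float64(-0.0035), -0.1231]
-- 8
[np.float64(-0.0212), np.float64(-0.0328), np.float64(0.0), -0.09]
[np.float64(-0.0182), np.float64(-0.0345), np.float64(0.0), -0.09]
[np.float64(-0.015), 
[... 891 characters left out ...]
0.009), np.float64(-0.0339), np.float64(0.005), -0.0313]
-- 9
[np.float64(0.0035), np.float64(-0.0337), np.float64(0.0167), -0.0078]
[np.float64(0.0038), np.float64(-0.0336), np.float64(0.0167), -0.0078]
[np.float64(0.0041), np.float64(-0.0336), np.float64(0.0167), -0.0078]
[np.float64(0.0043), np.float64(-0.0336), np.float64(0.0167), -0.0078]
[np.float64(0.0046), np.float64(-0.0335), np.float64(0.0167), -0.0078]
[np.float64(0.0048), np.float64(-0.0335), np.float64(0.0167), -0.0078]
[np.float64(0.0051), np.float64(-0.0335), np.float64(0.0167), -0.0078]
[np.float64(0.0054), np.float64(-0.0334), np.float64(0.0167), -0.0078]
[np.float64(0.0056), np.float64(-0.0334), np.float64(0.0167), -0.0078]
```

>>> move_arm:
  increments:
    - {"dx": -0.0066,"dy": 0.018,"dz": -0.0035,"twist": -0.123,"jaw": 0.5}
    - {"dx": -0.0087,"dy": 0.017,"dz": -0.0035,"twist": -0.123,"jaw": 0.5}
    - {"dx": -0.0108,"dy": 0.016,"dz": -0.0035,"twist": -0.123,"jaw": 0.5}
    - {"dx": -0.0127,"dy": 0.0145,"dz": -0.0035,"twist": -0.123,"jaw": 0.5}
    - {"dx": -0.0143,"dy": 0.013,"dz": -0.0035,"twist": -0.123,"jaw": 0.5}
    - {"dx": -0.0158,"dy": 0.011,"dz": -0.0035,"twist": -0.123,"jaw": 0.5}
    - {"dx": -0.017,"dy": 0.009,"dz": -0.0035,"twist": -0.123,"jaw": 0.5}
    - {"dx": -0.018,"dy": 0.007,"dz": -0.0035,"twist": -0.123,"jaw": 0.5}
    - {"dx": -0.0187,"dy": 0.0045,"dz": -0.0035,"twist": -0.123,"jaw": 0.5}
    - {"dx": -0.019,"dy": 0.002,"dz": -0.0035,"twist": -0.123,"jaw": 0.5}
    - {"dx": -0.019,"dy": 0,"dz": -0.0035,"twist": -0.123,"jaw": 0.5}
    - {"dx": -0.019,"dy": -0.0025,"dz": -0.0035,"twist": -0.123,"jaw": 0.5}

```text
t: 2.37
eef_pos: [0.1984, -0.4194, 0.5344]
ee_rot: [-3.141, -0.0, -1.388]
force: [1.0, -0.1, 0.5]
width: 0.0654
gripper_force: 0.0
```

>>> move_arm:
  increments:
    - {"dx": -0.0186,"dy": -0.005,"dz": -0.0035,"twist": -0.123,"jaw": 0.5}
    - {"dx": -0.021,"dy": -0.033,"dz": 0,"twist": -0.09,"jaw": 0.5}
    - {"dx": -0.018,"dy": -0.0345,"dz": 0,"twist": -0.09,"jaw": 0.5}
    - {"dx": -0.015,"dy": -0.036,"dz": 0,"twist": -0.09,"jaw": 0.5}
    - {"dx": -0.0117,"dy": -0.037,"dz": 0,"twist": -0.09,"jaw": 0.5}
    - {"dx": -0.0083,"dy": -0.038,"dz": 0,"twist": -0.09,"jaw": 0.5}
    - {"dx": -0.005,"dy": -0.0387,"dz": 0,"twist": -0.09,"jaw": 0.5}
    - {"dx": -0.0014,"dy": -0.039,"dz": 0,"twist": -0.09,"jaw": 0.5}
    - {"dx": 0.002,"dy": -0.039,"dz": 0,"twist": -0.09,"jaw": 0.5}
    - {"dx": -0.016,"dy": -0.031,"dz": 0,"twist": -0.031,"jaw": 0.5}
    - {"dx": -0.015,"dy": -0.0316,"dz": 0.005,"twist": -0.031,"jaw": 0.5}
    - {"dx": -0.014,"dy": -0.032,"dz": 0.005,"twist": -0.031,"jaw": 0.5}

```text
t: 3.37
eef_pos: [0.4082, -0.0558, 0.5277]
ee_rot: [-3.141, -0.0, -0.456]
force: [1.5, -0.1, -0.0]
width: 0.0655
gripper_force: 0.0
```

```bash
sed -i 's/round(v,4)+0\./round(float(v),4)+0./' h.py; python3 -c "
from h import *
plan([.409,-.054,.527],-.459,[(.45,.15,.48,-.35,6),(.5554,.4058,.24,-.233,9)])"
```

```text
-- 6
[-0.0089, -0.0335, 0.0078, -0.0182]
[-0.0083, -0.0337, 0.0078, -0.0182]
[-0.0077, -0.0338, 0.0078, -0.0182]
[-0.0071, -0.0339, 0.0078, -0.0182]
[-0.0065, -0.0341, 0.0078, -0.0182]
[-0.0059, -0.0342, 0.0078, -0.0182]
-- 9
[0.0013, -0.0307, 0.0267, -0.013]
[0.0017, -0.0307, 0.0267, -0.013]
[0.0021, -0.0307, 0.0267, -0.013]
[0.0025, -0.0306, 0.0267, -0.013]
[0.0028, -0.0306, 0.0267, -0.013]
[0.0032, -0.0306, 0.0267, -0.013]
[0.0036, -0.0305, 0.0267, -0.013]
[0.004, -0.0305, 0.0267, -0.013]
[0.0044, -0.0304, 0.0267, -0.013]
```

>>> move_arm:
  increments:
    - {"dx": -0.009,"dy": -0.0335,"dz": 0.008,"twist": -0.018,"jaw": 0.4}
    - {"dx": -0.008,"dy": -0.0337,"dz": 0.008,"twist": -0.018,"jaw": 0.4}
    - {"dx": -0.008,"dy": -0.034,"dz": 0.008,"twist": -0.018,"jaw": 0.4}
    - {"dx": -0.007,"dy": -0.034,"dz": 0.008,"twist": -0.018,"jaw": 0.4}
    - {"dx": -0.0065,"dy": -0.034,"dz": 0.008,"twist": -0.018,"jaw": 0.4}
    - {"dx": -0.006,"dy": -0.034,"dz": 0.008,"twist": -0.018,"jaw": 0.4}
    - {"dx": 0.0015,"dy": -0.031,"dz": 0.027,"twist": -0.013,"jaw": 0.4}
    - {"dx": 0.0017,"dy": -0.031,"dz": 0.027,"twist": -0.013,"jaw": 0.4}
    - {"dx": 0.002,"dy": -0.031,"dz": 0.027,"twist": -0.013,"jaw": 0.4}
    - {"dx": 0.0025,"dy": -0.0305,"dz": 0.027,"twist": -0.013,"jaw": 0.4}
    - {"dx": 0.003,"dy": -0.0305,"dz": 0.027,"twist": -0.013,"jaw": 0.4}
    - {"dx": 0.003,"dy": -0.0305,"dz": 0.027,"twist": -0.013,"jaw": 0.4}

```text
t: 4.37
eef_pos: [0.5199, 0.319, 0.3165]
ee_rot: [-3.141, -0.0, -0.271]
force: [0.5, 0.0, -0.0]
width: 0.0616
gripper_force: 0.0
```

```bash
python3 -c "
from h import *
s=arm.get_state();print(s['eef_pos'],s['ee_rot'])
plan(s['eef_pos'],s['ee_rot'][2],[(.5554,.4058,.175,-.233,4),(.5554,.4058,.095,-.233,4)])"
```

```text
[0.51991239 0.31901664 0.31652414] [-3.14110203e+00 -2.89261864e-04 -2.70928938e-01]
-- 4
[0.0027, -0.0233, 0.0354, -0.0095]
[0.003, -0.0233, 0.0354, -0.0095]
[0.0032, -0.0232, 0.0354, -0.0095]
[0.0034, -0.0232, 0.0354, -0.0095]
-- 4
[0.0, 0.0, 0.02, 0.0]
[0.0, 0.0, 0.02, 0.0]
[0.0, 0.0, 0.02, 0.0]
[0.0, 0.0, 0.02, 0.0]
```

>>> move_arm:
  increments:
    - {"dx": 0.003,"dy": -0.023,"dz": 0.035,"twist": -0.01,"jaw": 0.4}
    - {"dx": 0.003,"dy": -0.023,"dz": 0.035,"twist": -0.01,"jaw": 0.4}
    - {"dx": 0.003,"dy": -0.023,"dz": 0.035,"twist": -0.01,"jaw": 0.4}
    - {"dx": 0.003,"dy": -0.022,"dz": 0.03,"twist": -0.008,"jaw": 0.4}
    - {"dx": 0,"dy": 0,"dz": 0,"twist": 0,"jaw": 0.4}
    - {"dx": 0,"dy": 0,"dz": 0,"twist": 0,"jaw": 0.4}

```text
t: 4.87
eef_pos: [0.5535, 0.4021, 0.1801]
ee_rot: [3.137, 0.002, -0.233]
force: [-0.3, -0.7, 0.9]
width: 0.0614
gripper_force: 0.0
```

```bash
python3 -c "
from h import *
s=arm.get_state();print(s['eef_pos'],s['ee_rot'],s['force'])
cv2.imwrite('pics/s2.png',cv2.resize(arm.grab_frame('side')[120:270,200:400],(800,600),interpolation=cv2.INTER_CUBIC))
plan(s['eef_pos'],s['ee_rot'][2],[(.5554,.4058,.095,-.233,4)])"
```

```text
[0.55352781 0.40214564 0.18013667] [ 3.13661389e+00  2.36073811e-03 -2.33160425e-01] [-0.28473302 -0.7082327   0.87044271]
-- 4
[0.0002, -0.001, 0.0213, 0.0]
[0.0002, -0.001, 0.0213, 0.0]
[0.0002, -0.001, 0.0213, 0.0]
[0.0002, -0.001, 0.0213, 0.0]
```

View pics/s2.png

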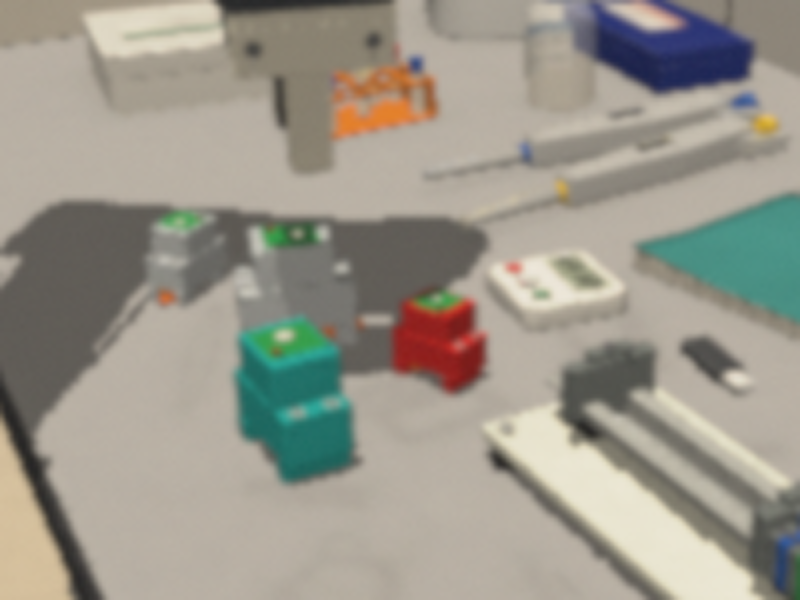

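The picture shows the gripper over the large grey module, seen at crop (295,280), with the turquoise module clear of the near finger. Next: descend and grip lightly.

>>> move_arm:
  increments:
    - {"dx": 0,"dy": -0.001,"dz": 0.021,"twist": 0,"jaw": 0.4}
    - {"dx": 0,"dy": -0.001,"dz": 0.021,"twist": 0,"jaw": 0.4}
    - {"dx": 0.001,"dy": -0.001,"dz": 0.022,"twist": 0,"jaw": 0.4}
    - {"dx": 0,"dy": -0.001,"dz": 0.021,"twist": 0,"jaw": 0.4}
    - {"dx": 0,"dy": 0,"dz": 0,"twist": 0,"jaw": 0.1}
    - {"dx": 0,"dy": 0,"dz": 0,"twist": 0,"jaw": -0.1}
    - {"dx": 0,"dy": 0,"dz": 0,"twist": 0,"jaw": -1}
    - {"dx": 0,"dy": 0,"dz": 0,"twist": 0,"jaw": -1}
    - {"dx": 0,"dy": 0,"dz": 0,"twist": 0,"jaw": -1}
    - {"dx": 0,"dy": 0,"dz": 0,"twist": 0,"jaw": -1}
  force: 3

```text
t: 5.75
eef_pos: [0.5567, 0.4063, 0.1006]
ee_rot: [-3.139, -0.002, -0.233]
force: [-0.3, 0.2, 4.6]
width: 0.0357
gripper_force: 3.0
```

>>> move_arm:
  increments:
    - {"dx": -0.0019,"dy": 0,"dz": -0.0013,"twist": 0,"jaw": -1}
    - {"dx": -0.0019,"dy": 0,"dz": -0.0013,"twist": 0,"jaw": -1}
    - {"dx": -0.002,"dy": 0,"dz": -0.0012,"twist": 0,"jaw": -1}
    - {"dx": -0.002,"dy": 0,"dz": -0.0011,"twist": 0,"jaw": -1}
    - {"dx": -0.002,"dy": 0,"dz": -0.001,"twist": 0,"jaw": -1}
    - {"dx": -0.0021,"dy": 0,"dz": -0.001,"twist": 0,"jaw": -1}
    - {"dx": -0.0024,"dy": 0,"dz": -0.001,"twist": 0,"jaw": -1}
    - {"dx": -0.0024,"dy": 0,"dz": -0.001,"twist": 0,"jaw": -1}
    - {"dx": 0,"dy": 0,"dz": 0,"twist": 0,"jaw": -1}
    - {"dx": 0,"dy": 0,"dz": 0,"twist": 0,"jaw": -1}
  force: 3

```text
t: 6.58
eef_pos: [0.5397, 0.4098, 0.1075]
ee_rot: [-3.141, -0.0, -0.234]
force: [-0.1, 0.3, -2.4]
width: 0.0361
gripper_force: 3.0
```

```bash
python3 -c "
from h import *
s=arm.get_state();print(s['eef_pos'],s['ee_rot'],s['force'],s['moment'],s['t'])
cv2.imwrite('pics/s3.png',cv2.resize(arm.grab_frame('side')[160:230,230:320],(771,600),interpolation=cv2.INTER_CUBIC))"
```

```text
[0.5396778  0.40978817 0.10750038] [-3.14141563e+00 -9.64372149e-05 -2.33538373e-01] [-0.06417016  0.27614214 -2.39236737] [-0.08713616  0.14711346 -0.02480904] 6.5833
```

View pics/s3.png

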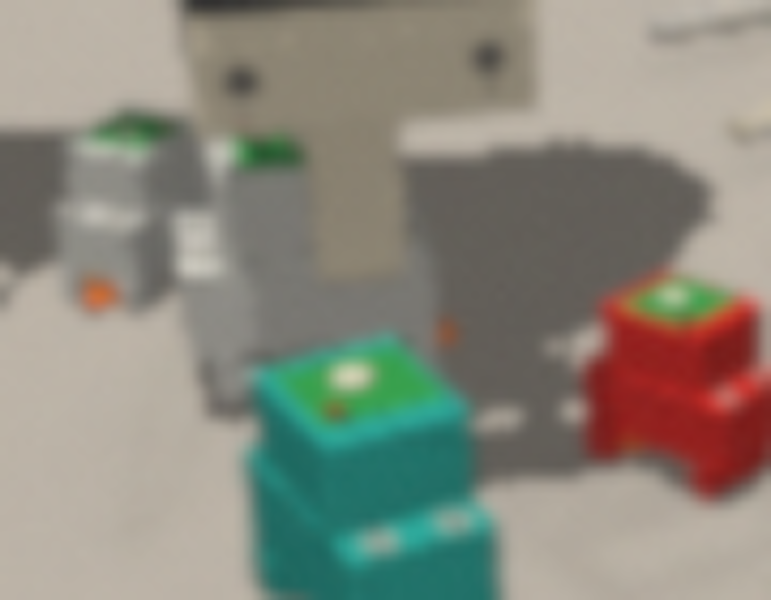

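The side view shows the module held with its hook end low, at crop (230,400), and the foot end raised. Next: lock the grip, lift, carry it to the rail and measure the tilt.

```bash
python3 -c "
from h import *
plan([.5397,.4098,.1045],-.2335,[(.5397,.4098,.24,-.2335,4),(.59,.14,.24,.057,9)])"
```

```text
-- 4
[0.0, 0.0, -0.0339, 0.0]
[0.0, 0.0, -0.0339, 0.0]
[0.0, 0.0, -0.0339, 0.0]
[0.0, 0.0, -0.0339, 0.0]
-- 9
[0.0124, 0.0279, 0.0, -0.0323]
[0.0115, 0.0283, 0.0, -0.0323]
[0.0105, 0.0286, 0.0, -0.0323]
[0.0096, 0.0289, 0.0, -0.0323]
[0.0087, 0.0292, 0.0, -0.0323]
[0.0077, 0.0295, 0.0, -0.0323]
[0.0068, 0.0297, 0.0, -0.0323]
[0.0058, 0.0299, 0.0, -0.0323]
[0.0048, 0.0301, 0.0, -0.0323]
```

>>> move_arm:
  increments:
    - {"dx": 0,"dy": 0,"dz": 0,"twist": 0,"jaw": -1}
    - {"dx": 0,"dy": 0,"dz": 0,"twist": 0,"jaw": -1}
    - {"dx": 0,"dy": 0,"dz": -0.02,"twist": 0,"jaw": -1}
    - {"dx": 0,"dy": 0,"dz": -0.035,"twist": 0,"jaw": -1}
    - {"dx": 0,"dy": 0,"dz": -0.04,"twist": 0,"jaw": -1}
    - {"dx": 0,"dy": 0,"dz": -0.04,"twist": 0,"jaw": -1}
  force: 15

```text
t: 7.13
eef_pos: [0.5396, 0.4091, 0.2432]
ee_rot: [3.14, 0.001, -0.234]
force: [0.7, 1.5, -1.5]
width: 0.0358
gripper_force: 15.0
```

>>> move_arm:
  increments:
    - {"dx": 0.0113,"dy": 0.028,"dz": 0,"twist": -0.0323,"jaw": -1}
    - {"dx": 0.0104,"dy": 0.0283,"dz": 0,"twist": -0.0323,"jaw": -1}
    - {"dx": 0.0094,"dy": 0.0286,"dz": 0,"twist": -0.0323,"jaw": -1}
    - {"dx": 0.0085,"dy": 0.0289,"dz": 0,"twist": -0.0323,"jaw": -1}
    - {"dx": 0.0076,"dy": 0.0292,"dz": 0,"twist": -0.0323,"jaw": -1}
    - {"dx": 0.0066,"dy": 0.0295,"dz": 0,"twist": -0.0323,"jaw": -1}
    - {"dx": 0.0057,"dy": 0.0297,"dz": 0,"twist": -0.0323,"jaw": -1}
    - {"dx": 0.0047,"dy": 0.0299,"dz": 0,"twist": -0.0323,"jaw": -1}
    - {"dx": 0.0037,"dy": 0.0301,"dz": 0,"twist": -0.0323,"jaw": -1}
    - {"dx": 0,"dy": 0,"dz": 0,"twist": 0,"jaw": -1}
    - {"dx": 0,"dy": 0,"dz": 0,"twist": 0,"jaw": -1}

```text
t: 8.05
eef_pos: [0.5802, 0.1391, 0.2425]
ee_rot: [-3.142, -0.0, 0.054]
force: [0.3, 0.3, -2.2]
width: 0.0359
gripper_force: 15.0
```

```bash
cat >> h.py <<'E'
def grip_fit(tag,cams=("top","side"),x0=(14,50,16)):
    s=arm.get_state(); p=s["eef_pos"]; M=R.from_euler("xyz",s["ee_rot"]); w=s["width"]*500
    G=[(-39,39,-97,97,-200,0),(-9.5,9.5,w,w+21,0,66),(-9.5,9.5,-w-21,-w,0,66)]
    S={};O={}
    for c in cams:
        im=arm.grab_frame(c); cv2.imwrite(f"pics/{tag}_{c}.png",im)
        q=px(c,M.apply([0,0,.047])+p)[0]; best=None
        for r in arm.silhouettes(c,"relay_module"):
            v,u=np.nonzero(r["pixels"]);d=np.hypot(u.mean()-q[0],v.mean()-q[1])
            print(c,round(r["score"],2),len(u),u.mean().round(1),v.mean().round(1),"d",d.round(1))
            if d<35 and best is None: best=1;S[c]=r["pixels"].astype(np.float32)
        if best: O[c]=1-cv2.dilate((sil(G,p,s["ee_rot"],c)>.3).astype(np.float32),np.ones((3,3)))
    yaw=s["ee_rot"][2]; g=p+M.apply([0,0,.047])
    def pose(a):
        rpy=[0,-np.radians(a[2]),yaw]; return g-R.from_euler("xyz",rpy).apply(np.array([a[0],0,a[1]])/1e3),rpy
    def cost(a,cs): return sum((O[c]*np.abs(sil(MOD,*pose(a),c)-S[c])).sum()/(O[c]*S[c]).sum() for c in cs)
    for cs in [list(S)]+[[c] for c in S if len(S)>1]:
        a=np.array(x0,float); r=minimize(cost,a,args=(cs,),method="Nelder-Mead",options=dict(initial_simplex=[a,a+[5,0,0],a+[0,5,0],a+[0,0,8]],maxiter=120))
        print(cs,r.x.round(2),r.fun,"t",[(t,round(cost([r.x[0],r.x[1],t],cs),3)) for t in(0,8,12,16,20,24)])
    return s
E
python3 -c "
from h import *
s=grip_fit('g1');print(s['eef_pos'],s['ee_rot'],s['force'],s['moment'],s['t'])
a=cv2.imread('pics/g1_side.png')[120:270,270:430];b=cv2.imread('pics/g1_top.png')[140:290,330:490]
cv2.imwrite('pics/c3.png',cv2.resize(np.hstack([a,b]),(800,375),interpolation=cv2.INTER_CUBIC))"
```

```text
top 0.83 387 310.9 224.9 d 125.0
side 0.82 331 245.5 183.9 d 106.1
side 0.8 955 273.5 219.5 d 98.4
side 0.7 1404 336.9 171.3 d 19.8
['side'] [15.26 52.29  1.14] 0.07914236932992935 t [(0, np.float32(0.089)), (8, np.float32(0.181)), (12, np.float32(0.266)), (16, np.float32(0.353)), (20, np.float32(0.436)), (24, np.float32(0.505))]
[0.58024862 0.1391021  0.24250081] [-3.14150759e+00 -7.10685933e-05  5.41025135e-02] [ 0.32470641  0.31759088 -2.23119444] [ 0.01648017  0.09252392 -0.0050904 ] 8.05
```

View pics/c3.png

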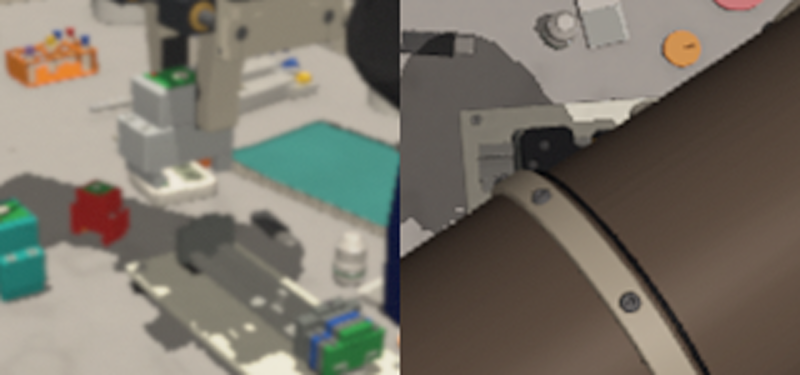

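Left view: the held module, at crop (170,130), is still level at about 1° of tilt. So the light grip held it and it did not pivot. I'll tilt it by pressing its foot end on the near rail edge under a light grip. First, the rail height by triangulation.

```bash
python3 -c "
from h import *
X=np.array([[-.048,.11,.008],[-.048,-.11,.008]])
side=np.array([[321.5,227],[390,291]]); C=[(47,322),(617,285),(642,528),(70,570)];uv=np.array([(345+(a+.5)/5-.5,170+(b-250+.5)/5-.5) for a,b in C])
Y=np.array([[.048,.11,.008],[.048,-.11,.008],[-.048,-.11,.008],[-.048,.11,.008]])
f=lambda p:np.r_[(px('side',R.from_euler('z',p[2]).apply(X)+[p[0],p[1],p[3]])-side).ravel(),(px('top',R.from_euler('z',p[2]).apply(Y)+[p[0],p[1],p[3]])-uv).ravel()]
s=least_squares(f,[.63,.13,.05,.005]);print(s.x.round(4),f(s.x).round(1))
p=arm.get_state()['eef_pos'];plan(p,.054,[(.6004,.1316,.16,.057,4)])"
```

```text
[0.6326 0.1329 0.0485 0.0064] [-1.4  0.5  0.5  0.  -0.1 -0.9  0.1 -0.4  0.8  0.7 -0.9 -0.3]
-- 4
[0.0049, 0.0028, 0.0206, -0.0008]
[0.0049, 0.0028, 0.0206, -0.0008]
[0.0049, 0.0028, 0.0206, -0.0008]
[0.0049, 0.0028, 0.0206, -0.0008]
```

>>> move_arm:
  increments:
    - {"dx": 0.005,"dy": 0.0025,"dz": 0.022,"twist": 0,"jaw": -1}
    - {"dx": 0.005,"dy": 0.0025,"dz": 0.022,"twist": 0,"jaw": -1}
    - {"dx": 0.005,"dy": 0.0025,"dz": 0.022,"twist": 0,"jaw": -1}
    - {"dx": 0.005,"dy": 0.0015,"dz": 0.022,"twist": 0,"jaw": -1}
    - {"dx": 0,"dy": 0,"dz": 0.004,"twist": 0,"jaw": -1}
    - {"dx": 0,"dy": 0,"dz": 0,"twist": 0,"jaw": -1}
    - {"dx": 0,"dy": 0,"dz": 0,"twist": 0,"jaw": -1}
  force: 15

```text
t: 8.83
eef_pos: [0.6008, 0.1337, 0.151]
ee_rot: [3.141, -0.0, 0.058]
force: [0.1, 0.2, -1.0]
width: 0.036
gripper_force: 15.0
```

>>> move_arm:
  increments:
    - {"dx": 0,"dy": 0,"dz": 0.004,"twist": 0,"jaw": -1}
    - {"dx": 0,"dy": 0,"dz": 0.004,"twist": 0,"jaw": -1}
    - {"dx": 0,"dy": 0,"dz": 0.001,"twist": 0,"jaw": -1}
    - {"dx": 0,"dy": 0,"dz": 0.001,"twist": 0,"jaw": -1}
    - {"dx": 0,"dy": 0,"dz": 0.001,"twist": 0,"jaw": -1}
    - {"dx": 0,"dy": 0,"dz": 0.001,"twist": 0,"jaw": -1}
    - {"dx": 0,"dy": 0,"dz": 0,"twist": 0,"jaw": -1}
  force: 6

```text
t: 9.42
eef_pos: [0.6009, 0.1332, 0.1398]
ee_rot: [-3.141, -0.001, 0.057]
force: [-1.9, 0.6, 4.8]
width: 0.0362
gripper_force: 6.0
```

Contact came at TCP z ≈ 0.140, with the foot on the rail edge. Next: rock the module in the light grip along the arc for 16–17°.

>>> move_arm:
  increments:
    - {"dx": 0,"dy": 0,"dz": 0,"twist": 0,"jaw": -1}
    - {"dx": -0.0018,"dy": 0,"dz": 0.0006,"twist": 0,"jaw": -1}
    - {"dx": -0.0018,"dy": 0,"dz": 0.0006,"twist": 0,"jaw": -1}
    - {"dx": -0.0017,"dy": 0,"dz": 0.0007,"twist": 0,"jaw": -1}
    - {"dx": -0.0017,"dy": 0,"dz": 0.0007,"twist": 0,"jaw": -1}
    - {"dx": -0.0017,"dy": 0,"dz": 0.0008,"twist": 0,"jaw": -1}
    - {"dx": -0.0017,"dy": 0,"dz": 0.0008,"twist": 0,"jaw": -1}
    - {"dx": 0,"dy": 0,"dz": 0,"twist": 0,"jaw": -1}
  force: 3

```text
t: 10.08
eef_pos: [0.5897, 0.1323, 0.1337]
ee_rot: [3.141, 0.001, 0.057]
force: [0.3, -0.0, -2.3]
width: 0.0358
gripper_force: 3.0
```

```bash
python3 -c "
from h import *
s=grip_fit('g2',('side',));print(s['eef_pos'],s['force'],s['t'])"
```

```text
side 0.86 1158 345.3 232.8 d 17.5
side 0.79 479 309.8 204.0 d 45.9
side 0.71 398 245.9 183.8 d 112.9
side 0.7 939 273.3 219.0 d 80.4
['side'] [18.   50.02 18.67] 0.06632334738969803 t [(0, np.float32(0.449)), (8, np.float32(0.288)), (12, np.float32(0.194)), (16, np.float32(0.101)), (20, np.float32(0.078)), (24, np.float32(0.15))]
[0.58968527 0.13227021 0.13368646] [ 0.33550831 -0.01047559 -2.32415675] 10.0833
```

>>> move_arm:
  increments:
    - {"dx": 0,"dy": 0,"dz": 0,"twist": 0,"jaw": -1}
    - {"dx": -0.004,"dy": 0,"dz": -0.008,"twist": 0,"jaw": -1}
    - {"dx": -0.01,"dy": 0,"dz": -0.012,"twist": 0,"jaw": -1}
    - {"dx": -0.01,"dy": 0,"dz": -0.006,"twist": 0,"jaw": -1}
    - {"dx": 0,"dy": 0,"dz": 0,"twist": 0,"jaw": -1}
    - {"dx": 0,"dy": 0,"dz": 0,"twist": 0,"jaw": -1}
  force: 10

```text
t: 10.68
eef_pos: [0.566, 0.1312, 0.1611]
ee_rot: [-3.141, -0.001, 0.057]
force: [0.5, -0.0, -1.4]
width: 0.0358
gripper_force: 10.0
```

```bash
python3 -c "
from h import *
s=grip_fit('g3',('side',));print(s['eef_pos'],s['force'],s['moment'],s['t'])
cv2.imwrite('pics/c4.png',cv2.resize(cv2.imread('pics/g3_side.png')[170:280,280:420],(764,600),interpolation=cv2.INTER_CUBIC))"
```

```text
side 0.91 411 308.9 203.9 d 32.7
side 0.9 1240 332.8 221.5 d 17.8
side 0.89 361 245.8 184.2 d 98.2
side 0.62 960 273.3 219.1 d 69.5
['side'] [-35.99   4.82 102.03] 1.1274330615997314 t [(0, np.float32(1.0)), (8, np.float32(1.0)), (12, np.float32(1.0)), (16, np.float32(1.0)), (20, np.float32(1.0)), (24, np.float32(1.0))]
[0.56596265 0.13119657 0.16111263] [ 0.50987255 -0.02886136 -1.40439216] [-0.06229729  0.08956365  0.00542139] 10.6833
```

View pics/c4.png

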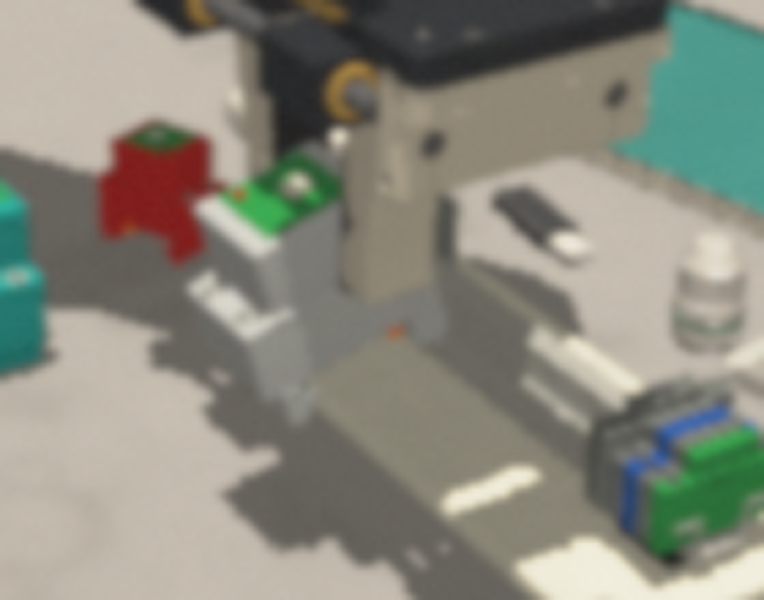

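The crop shows the held module clearly tilted: hook low at (295,405), foot high at (400,330). The fit locked onto the red module by mistake, so I'll rerun it with the nearest silhouette.

```bash
sed -i 's/if d<35 and best is None: best=1;/if d<(best or 35): best=d;/' h.py; python3 -c "
from h import *
s=grip_fit('g4',('side',),(17,50,17));print(s['t'])"
```

```text
side 0.96 890 273.1 219.1 d 69.8
side 0.92 1194 333.5 222.3 d 17.9
side 0.76 340 246.3 183.1 d 98.2
side 0.62 456 308.4 203.4 d 33.4
['side'] [17.06 51.27 17.29] 0.08997005969285965 t [(0, np.float32(0.453)), (8, np.float32(0.294)), (12, np.float32(0.197)), (16, np.float32(0.102)), (20, np.float32(0.108)), (24, np.float32(0.185))]
10.7833
```

Tilt fits at about 17°, in the 15–18° window. Next: move over the rail with the lip just robot-side of the near edge, then lower until the foot rides on the rail top.

>>> move_arm:
  increments:
    - {"dx": 0.02,"dy": 0.0005,"dz": 0,"twist": 0,"jaw": -1}
    - {"dx": 0.02,"dy": 0.0005,"dz": 0,"twist": 0,"jaw": -1}
    - {"dx": 0.0205,"dy": 0.0005,"dz": 0.006,"twist": 0,"jaw": -1}
    - {"dx": 0,"dy": 0,"dz": 0.007,"twist": 0,"jaw": -1}
    - {"dx": 0,"dy": 0,"dz": 0.004,"twist": 0,"jaw": -1}
    - {"dx": 0,"dy": 0,"dz": 0,"twist": 0,"jaw": -1}
    - {"dx": 0,"dy": 0,"dz": 0,"twist": 0,"jaw": -1}
    - {"dx": 0,"dy": 0,"dz": 0,"twist": 0,"jaw": -1}
  force: 10

```text
t: 11.55
eef_pos: [0.6264, 0.133, 0.1434]
ee_rot: [3.141, 0.0, 0.057]
force: [0.2, -0.6, -2.2]
width: 0.0361
gripper_force: 10.0
```

>>> move_arm:
  increments:
    - {"dx": 0,"dy": 0,"dz": 0.001,"twist": 0,"jaw": -1}
    - {"dx": 0,"dy": 0,"dz": 0.001,"twist": 0,"jaw": -1}
    - {"dx": 0,"dy": 0,"dz": 0.001,"twist": 0,"jaw": -1}
    - {"dx": 0,"dy": 0,"dz": 0.001,"twist": 0,"jaw": -1}
    - {"dx": 0,"dy": 0,"dz": 0.001,"twist": 0,"jaw": -1}
    - {"dx": 0,"dy": 0,"dz": 0,"twist": 0,"jaw": -1}

```text
t: 12.05
eef_pos: [0.6266, 0.133, 0.1379]
ee_rot: [3.141, 0.0, 0.057]
force: [0.0, -0.5, -2.3]
width: 0.0362
gripper_force: 10.0
```

>>> move_arm:
  increments:
    - {"dx": 0,"dy": 0,"dz": 0.0007,"twist": 0,"jaw": -1}
    - {"dx": 0,"dy": 0,"dz": 0.0007,"twist": 0,"jaw": -1}
    - {"dx": 0,"dy": 0,"dz": 0.0006,"twist": 0,"jaw": -1}
    - {"dx": 0,"dy": 0,"dz": 0,"twist": 0,"jaw": -1}

```text
t: 12.38
eef_pos: [0.6267, 0.1329, 0.136]
ee_rot: [3.142, 0.0, 0.057]
force: [-0.1, -0.7, -1.1]
width: 0.0359
gripper_force: 10.0
```

>>> move_arm:
  increments:
    - {"dx": 0,"dy": 0,"dz": 0.0005,"twist": 0,"jaw": -1}
    - {"dx": 0,"dy": 0,"dz": 0.0005,"twist": 0,"jaw": -1}
    - {"dx": 0,"dy": 0,"dz": 0,"twist": 0,"jaw": -1}

```text
t: 12.63
eef_pos: [0.6268, 0.133, 0.1357]
ee_rot: [3.142, -0.0, 0.057]
force: [-2.2, -0.5, 2.5]
width: 0.0361
gripper_force: 10.0
```

Contact came at the predicted height. Next: ease off a little and slide the lip in.

>>> move_arm:
  increments:
    - {"dx": 0,"dy": 0,"dz": -0.0004,"twist": 0,"jaw": -1}
    - {"dx": 0.001,"dy": 0,"dz": 0,"twist": 0,"jaw": -1}
    - {"dx": 0.001,"dy": 0,"dz": 0,"twist": 0,"jaw": -1}
    - {"dx": 0.001,"dy": 0,"dz": 0,"twist": 0,"jaw": -1}
    - {"dx": 0,"dy": 0,"dz": 0,"twist": 0,"jaw": -1}

```text
t: 13.05
eef_pos: [0.63, 0.1332, 0.1357]
ee_rot: [3.142, -0.0, 0.057]
force: [-2.1, 0.1, 2.7]
width: 0.0361
gripper_force: 10.0
```

>>> move_arm:
  increments:
    - {"dx": 0.001,"dy": 0,"dz": -0.0001,"twist": 0,"jaw": -1}
    - {"dx": 0.001,"dy": 0,"dz": 0,"twist": 0,"jaw": -1}
    - {"dx": 0,"dy": 0,"dz": 0,"twist": 0,"jaw": -1}

```text
t: 13.3
eef_pos: [0.632, 0.1333, 0.1356]
ee_rot: [-3.142, -0.0, 0.057]
force: [-1.0, -0.1, 0.8]
width: 0.0358
gripper_force: 10.0
```

>>> move_arm:
  increments:
    - {"dx": 0.001,"dy": 0,"dz": 0,"twist": 0,"jaw": -1}
    - {"dx": 0.001,"dy": 0,"dz": 0,"twist": 0,"jaw": -1}
    - {"dx": 0,"dy": 0,"dz": 0,"twist": 0,"jaw": -1}

```text
t: 13.55
eef_pos: [0.6341, 0.1335, 0.1356]
ee_rot: [-3.141, -0.0, 0.057]
force: [0.3, -0.1, -0.1]
width: 0.0361
gripper_force: 10.0
```

>>> move_arm:
  increments:
    - {"dx": 0.0007,"dy": 0,"dz": 0,"twist": 0,"jaw": -1}
    - {"dx": 0.0007,"dy": 0,"dz": 0,"twist": 0,"jaw": -1}
    - {"dx": 0,"dy": 0,"dz": 0,"twist": 0,"jaw": -1}

```text
t: 13.8
eef_pos: [0.6353, 0.1335, 0.1356]
ee_rot: [-3.142, -0.0, 0.057]
force: [-0.3, -0.0, -0.3]
width: 0.0357
gripper_force: 10.0
```

>>> move_arm:
  increments:
    - {"dx": 0.0007,"dy": 0,"dz": 0,"twist": 0,"jaw": -1}
    - {"dx": 0.0007,"dy": 0,"dz": 0,"twist": 0,"jaw": -1}
    - {"dx": 0,"dy": 0,"dz": 0,"twist": 0,"jaw": -1}

```text
t: 14.05
eef_pos: [0.6365, 0.1335, 0.1354]
ee_rot: [3.142, 0.0, 0.057]
force: [0.5, -0.5, -1.9]
width: 0.0355
gripper_force: 10.0
```

>>> move_arm:
  increments:
    - {"dx": 0.0006,"dy": 0,"dz": 0,"twist": 0,"jaw": -1}
    - {"dx": 0.0006,"dy": 0,"dz": 0,"twist": 0,"jaw": -1}
    - {"dx": 0,"dy": 0,"dz": 0,"twist": 0,"jaw": -1}

```text
t: 14.3
eef_pos: [0.6378, 0.1336, 0.1356]
ee_rot: [3.142, 0.0, 0.057]
force: [-1.3, -1.2, -1.8]
width: 0.0357
gripper_force: 10.0
```

>>> move_arm:
  increments:
    - {"dx": 0.0004,"dy": 0,"dz": 0,"twist": 0,"jaw": -1}
    - {"dx": 0.0003,"dy": 0,"dz": 0,"twist": 0,"jaw": -1}
    - {"dx": 0,"dy": 0,"dz": 0,"twist": 0,"jaw": -1}

```text
t: 14.55
eef_pos: [0.6381, 0.1336, 0.1355]
ee_rot: [3.141, 0.001, 0.057]
force: [-1.0, -0.4, -2.1]
width: 0.0354
gripper_force: 10.0
```

>>> move_arm:
  increments:
    - {"dx": 0,"dy": 0,"dz": -0.0006,"twist": 0,"jaw": -1}
    - {"dx": 0,"dy": 0,"dz": -0.0006,"twist": 0,"jaw": -1}
    - {"dx": 0,"dy": 0,"dz": 0,"twist": 0,"jaw": -1}

```text
t: 14.8
eef_pos: [0.6379, 0.1335, 0.1363]
ee_rot: [3.141, 0.001, 0.057]
force: [-1.0, -1.0, -5.7]
width: 0.036
gripper_force: 10.0
```

Raising it by 0.8 mm meets about 4 N of resistance, so the lip is hooked under the edge. Next: rock down to about 13° in a loose grip, then let go.

>>> move_arm:
  increments:
    - {"dx": 0,"dy": 0,"dz": 0.0005,"twist": 0,"jaw": -1}
    - {"dx": 0.0005,"dy": 0,"dz": 0.0005,"twist": 0,"jaw": -1}
    - {"dx": 0.0008,"dy": 0,"dz": 0.0004,"twist": 0,"jaw": -1}
    - {"dx": 0.0008,"dy": 0,"dz": 0.0004,"twist": 0,"jaw": -1}
    - {"dx": 0,"dy": 0,"dz": 0,"twist": 0,"jaw": -1}
  force: 3

```text
t: 15.22
eef_pos: [0.6409, 0.1338, 0.1352]
ee_rot: [-3.142, -0.001, 0.057]
force: [0.1, -0.6, -2.0]
width: 0.0358
gripper_force: 3.0
```

>>> move_arm:
  increments:
    - {"dx": 0,"dy": 0,"dz": 0.0005,"twist": 0,"jaw": -1}
    - {"dx": 0,"dy": 0,"dz": 0.0005,"twist": 0,"jaw": -1}
    - {"dx": 0.0003,"dy": 0,"dz": 0.0005,"twist": 0,"jaw": -1}
    - {"dx": 0,"dy": 0,"dz": 0,"twist": 0,"jaw": -1}

```text
t: 15.55
eef_pos: [0.6412, 0.1339, 0.134]
ee_rot: [-3.141, -0.001, 0.057]
force: [-1.6, -0.1, 0.8]
width: 0.0359
gripper_force: 3.0
```

```bash
python3 -c "
from h import *
s=grip_fit('g5',('side',),(17,50,14));print(s['eef_pos'],s['force'],s['t'])
cv2.imwrite('pics/c5.png',cv2.resize(cv2.imread('pics/g5_side.png')[180:280,310:440],(780,600),interpolation=cv2.INTER_CUBIC))"
```

```text
side 0.91 452 309.6 203.9 d 70.1
side 0.71 920 273.0 219.3 d 106.8
side 0.65 327 245.5 183.6 d 136.5
side 0.59 1168 370.3 224.6 d 17.3
['side'] [19.79 51.03 15.09] 0.08188100904226303 t [(0, np.float32(0.342)), (8, np.float32(0.196)), (12, np.float32(0.117)), (16, np.float32(0.085)), (20, np.float32(0.126)), (24, np.float32(0.19))]
[0.64118174 0.13394993 0.13400848] [-1.56101171 -0.12508989  0.77219372] 15.55
```

View pics/c5.png

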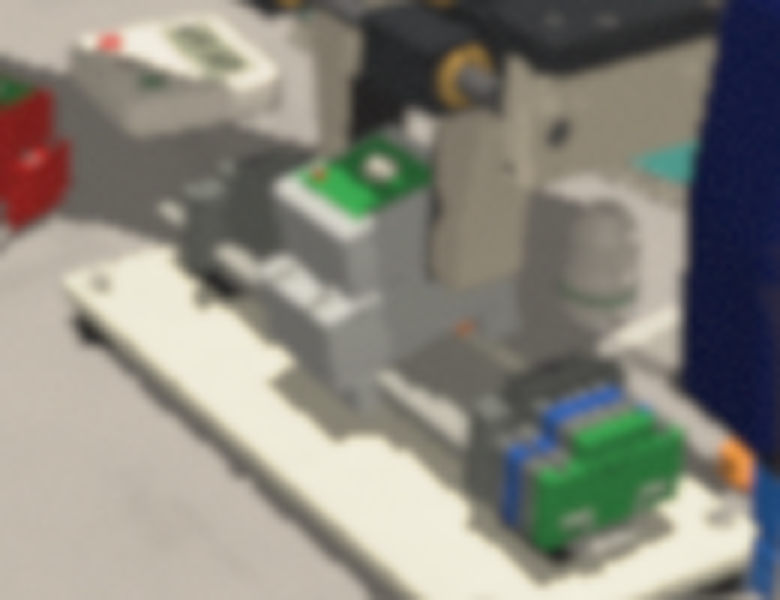

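The crop shows the module on the rail between the clamps: hook at the near edge (370,370), foot end raised, tilt about 14°. Next: release, rise, shut the fingers and press on the foot end from above.

>>> move_arm:
  increments:
    - {"dx": 0,"dy": 0,"dz": 0,"twist": 0,"jaw": -0.1}
    - {"dx": 0,"dy": 0,"dz": 0,"twist": 0,"jaw": 0.1}
    - {"dx": 0,"dy": 0,"dz": 0,"twist": 0,"jaw": 0.1}
    - {"dx": 0,"dy": 0,"dz": 0,"twist": 0,"jaw": 0.1}
    - {"dx": 0,"dy": 0,"dz": -0.01,"twist": 0,"jaw": 0.1}
    - {"dx": 0.001,"dy": 0,"dz": -0.02,"twist": 0,"jaw": 0.1}
    - {"dx": 0.001,"dy": 0,"dz": -0.02,"twist": 0,"jaw": 0.1}
    - {"dx": 0.001,"dy": 0,"dz": 0,"twist": 0,"jaw": -1}
    - {"dx": 0.001,"dy": 0,"dz": 0,"twist": 0,"jaw": -1}
    - {"dx": 0,"dy": 0,"dz": 0,"twist": 0,"jaw": -1}
    - {"dx": 0,"dy": 0,"dz": 0,"twist": 0,"jaw": -1}
    - {"dx": 0,"dy": 0,"dz": 0,"twist": 0,"jaw": -1}
  force: 10

```text
t: 16.65
eef_pos: [0.6444, 0.1338, 0.1828]
ee_rot: [3.141, 0.001, 0.057]
force: [0.0, -0.0, 0.1]
width: 0.0204
gripper_force: 0.0
```

```bash
cat >> h.py <<'E'
def rail_fit(tag,board=(.6335,.1335,.011,.057)):
    """tilt of module hooked on the rail, side camera; pivot (-17.5,12) at rail near top corner"""
    s=arm.get_state();im=arm.grab_frame("side");cv2.imwrite(f"pics/{tag}.png",im)
    q=px("side",[board[0],board[1],.08])[0];S=None;b=40
    for r in arm.silhouettes("side","relay_module"):
        v,u=np.nonzero(r["pixels"]);d=np.hypot(u.mean()-q[0],v.mean()-q[1])
        if d<b:b=d;S=r["pixels"].astype(np.float32)
    if S is None: print("none");return
    w=s["width"]*500;G=[(-39,39,-97,97,-200,0),(-9.5,9.5,w,w+21,0,66),(-9.5,9.5,-w-21,-w,0,66)]
    O=1-cv2.dilate((sil(G,s["eef_pos"],s["ee_rot"],"side")>.3).astype(np.float32),np.ones((3,3)))
    def cost(a):
        M=R.from_euler("xyz",[0,-np.radians(a[2]),board[3]]);Z=R.from_euler("z",board[3])
        piv=np.array([board[0],board[1],board[2]])+Z.apply([-.0175+a[0]/1e3,a[1]/1e3,.030+a[3]/1e3])
        return (O*np.abs(sil(MOD,piv-M.apply([-.0175,0,.012]),[0,-np.radians(a[2]),board[3]],"side")-S)).sum()/(O*S).sum()
    a=np.array([0,0,10,0.]);r=minimize(cost,a,method="Nelder-Mead",options=dict(initial_simplex=[a,a+[4,0,0,0],a+[0,4,0,0],a+[0,0,8,0],a+[0,0,0,3]],maxiter=160))
    print("dx,dy mm, tilt, dz",r.x.round(2),r.fun,len(np.nonzero(S)[0]))
E
python3 -c "
from h import *
rail_fit('r1');s=arm.get_state();print(s['eef_pos'],s['force'],s['width'],s['t'])"
```

```text
dx,dy mm, tilt, dz [ 2.52  4.44 15.96 -4.36] 0.09532583504915237 1289
[0.64453156 0.13389131 0.18288207] [-0.38123523  0.00065509 -0.31956308] 0.01252202811634883 16.75
```

>>> move_arm:
  increments:
    - {"dx": 0.001,"dy": 0,"dz": 0.003,"twist": 0,"jaw": -1}
    - {"dx": 0.001,"dy": 0,"dz": 0.004,"twist": 0,"jaw": -1}
    - {"dx": 0,"dy": 0,"dz": 0.004,"twist": 0,"jaw": -1}
    - {"dx": 0,"dy": 0,"dz": 0.002,"twist": 0,"jaw": -1}
    - {"dx": 0,"dy": 0,"dz": 0.001,"twist": 0,"jaw": -1}
    - {"dx": 0,"dy": 0,"dz": 0.001,"twist": 0,"jaw": -1}
    - {"dx": 0,"dy": 0,"dz": 0,"twist": 0,"jaw": -1}

```text
t: 17.33
eef_pos: [0.6468, 0.1341, 0.1683]
ee_rot: [3.141, 0.0, 0.057]
force: [0.6, 0.2, 0.1]
width: 0.0004
gripper_force: 0.0
```

>>> move_arm:
  increments:
    - {"dx": 0,"dy": 0,"dz": 0.0008,"twist": 0,"jaw": -1}
    - {"dx": 0,"dy": 0,"dz": 0.0008,"twist": 0,"jaw": -1}
    - {"dx": 0,"dy": 0,"dz": 0.0008,"twist": 0,"jaw": -1}
    - {"dx": 0,"dy": 0,"dz": 0,"twist": 0,"jaw": -1}

```text
t: 17.67
eef_pos: [0.6468, 0.1341, 0.1661]
ee_rot: [3.142, 0.0, 0.057]
force: [0.2, -0.0, 0.3]
width: 0.0002
gripper_force: 0.0
```

>>> move_arm:
  increments:
    - {"dx": 0,"dy": 0,"dz": 0.0007,"twist": 0,"jaw": -1}
    - {"dx": 0,"dy": 0,"dz": 0.0007,"twist": 0,"jaw": -1}
    - {"dx": 0,"dy": 0,"dz": 0,"twist": 0,"jaw": -1}

```text
t: 17.92
eef_pos: [0.6468, 0.1341, 0.1646]
ee_rot: [3.142, 0.0, 0.057]
force: [0.2, -0.7, -0.5]
width: 0.0001
gripper_force: 0.0
```

>>> move_arm:
  increments:
    - {"dx": 0.0005,"dy": 0,"dz": 0.0007,"twist": 0,"jaw": -1}
    - {"dx": 0.0005,"dy": 0,"dz": 0.0007,"twist": 0,"jaw": -1}
    - {"dx": 0,"dy": 0,"dz": 0,"twist": 0,"jaw": -1}

```text
t: 18.17
eef_pos: [0.6482, 0.1343, 0.1637]
ee_rot: [-3.142, -0.001, 0.057]
force: [0.5, -0.6, 1.6]
width: 0.0006
gripper_force: 1.1
```

>>> move_arm:
  increments:
    - {"dx": 0.0008,"dy": 0,"dz": 0.0005,"twist": 0,"jaw": -1}
    - {"dx": 0.0008,"dy": 0,"dz": 0.0005,"twist": 0,"jaw": -1}
    - {"dx": 0.0008,"dy": 0,"dz": 0.0005,"twist": 0,"jaw": -1}
    - {"dx": 0,"dy": 0,"dz": 0,"twist": 0,"jaw": -1}

```text
t: 18.5
eef_pos: [0.6507, 0.1344, 0.1622]
ee_rot: [-3.141, -0.001, 0.057]
force: [0.8, -0.0, 3.8]
width: 0.0006
gripper_force: 2.1
```

>>> move_arm:
  increments:
    - {"dx": 0.0008,"dy": 0,"dz": 0.0005,"twist": 0,"jaw": -1}
    - {"dx": 0.0008,"dy": 0,"dz": 0.0005,"twist": 0,"jaw": -1}
    - {"dx": 0.0008,"dy": 0,"dz": 0.0005,"twist": 0,"jaw": -1}
    - {"dx": 0,"dy": 0,"dz": 0,"twist": 0,"jaw": -1}

```text
t: 18.83
eef_pos: [0.6523, 0.1344, 0.1598]
ee_rot: [3.142, 0.001, 0.057]
force: [0.2, -0.2, -0.3]
width: -0.0
gripper_force: 0.0
```

```bash
python3 -c "
from h import *
rail_fit('r2');s=arm.get_state();print(s['force'],s['t'])
for n in ('relay_module','release_foot'):
  for r in arm.pinpoint('side',n) if n=='relay_module' else arm.find_in('side',n): print(n,round(r['score'],2),np.round(r['position'],4))
cv2.imwrite('pics/c6.png',cv2.resize(cv2.imread('pics/r2.png')[180:280,310:440],(780,600),interpolation=cv2.INTER_CUBIC))"
```

```text
dx,dy mm, tilt, dz [ 2.91  3.78  2.01 -2.29] 0.09177412837743759 1247
[-0.13439598  0.87655147 -0.68176348] 18.9333
relay_module 0.8 [0.6325 0.131  0.0332]
relay_module 0.77 [ 0.5057  0.2868 -0.0078]
relay_module 0.75 [ 0.596   0.3207 -0.0029]
relay_module 0.73 [ 0.5067  0.4992 -0.0026]
```

View pics/c6.png

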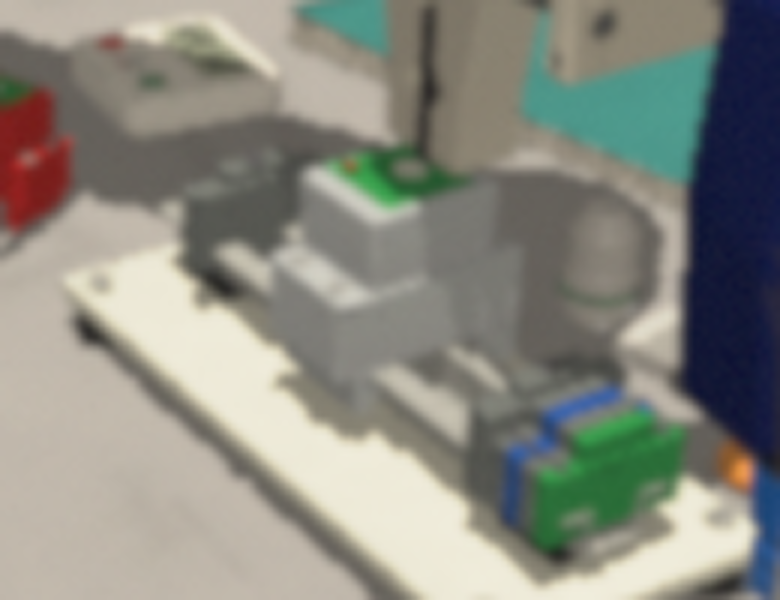

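The crop shows the module nearly flat, tilt about 1–2°, with the foot end down and no load on the tool. The last firm push is still to come.

>>> move_arm:
  increments:
    - {"dx": 0.0005,"dy": 0,"dz": 0.0006,"twist": 0,"jaw": -1}
    - {"dx": 0.0005,"dy": 0,"dz": 0.0006,"twist": 0,"jaw": -1}
    - {"dx": 0.0005,"dy": 0,"dz": 0.0004,"twist": 0,"jaw": -1}
    - {"dx": 0,"dy": 0,"dz": 0,"twist": 0,"jaw": -1}

```text
t: 19.37
eef_pos: [0.6541, 0.1345, 0.1586]
ee_rot: [3.142, 0.0, 0.057]
force: [0.0, 0.4, -0.0]
width: 0.0005
gripper_force: 0.0
```

>>> move_arm:
  increments:
    - {"dx": 0,"dy": 0,"dz": 0.0005,"twist": 0,"jaw": -1}
    - {"dx": 0,"dy": 0,"dz": 0.0005,"twist": 0,"jaw": -1}
    - {"dx": 0,"dy": 0,"dz": 0.0005,"twist": 0,"jaw": -1}
    - {"dx": 0,"dy": 0,"dz": 0,"twist": 0,"jaw": -1}

```text
t: 19.7
eef_pos: [0.6543, 0.1346, 0.1575]
ee_rot: [-3.142, -0.001, 0.057]
force: [0.2, 0.6, 1.5]
width: 0.0001
gripper_force: 0.8
```

>>> move_arm:
  increments:
    - {"dx": 0,"dy": 0,"dz": 0.0005,"twist": 0,"jaw": -1}
    - {"dx": 0,"dy": 0,"dz": 0.0005,"twist": 0,"jaw": -1}
    - {"dx": 0,"dy": 0,"dz": 0,"twist": 0,"jaw": -1}

```text
t: 19.95
eef_pos: [0.6546, 0.1347, 0.1569]
ee_rot: [-3.141, -0.001, 0.057]
force: [1.4, -0.2, 5.3]
width: 0.0006
gripper_force: 2.4
```

>>> move_arm:
  increments:
    - {"dx": 0,"dy": 0,"dz": 0.0004,"twist": 0,"jaw": -1}
    - {"dx": 0,"dy": 0,"dz": 0.0004,"twist": 0,"jaw": -1}
    - {"dx": 0,"dy": 0,"dz": 0,"twist": 0,"jaw": -1}

```text
t: 20.2
eef_pos: [0.6549, 0.1347, 0.1567]
ee_rot: [-3.141, -0.002, 0.057]
force: [0.3, -0.6, 8.4]
width: 0.0004
gripper_force: 4.0
```

>>> move_arm:
  increments:
    - {"dx": 0,"dy": 0,"dz": 0.0004,"twist": 0,"jaw": -1}
    - {"dx": 0,"dy": 0,"dz": 0.0004,"twist": 0,"jaw": -1}
    - {"dx": 0,"dy": 0,"dz": 0,"twist": 0,"jaw": -1}

```text
t: 20.45
eef_pos: [0.6553, 0.1347, 0.1565]
ee_rot: [-3.141, -0.003, 0.058]
force: [-0.6, -1.5, 11.2]
width: 0.0006
gripper_force: 5.6
```

>>> move_arm:
  increments:
    - {"dx": 0,"dy": 0,"dz": 0.0004,"twist": 0,"jaw": -1}
    - {"dx": 0,"dy": 0,"dz": 0.0004,"twist": 0,"jaw": -1}
    - {"dx": 0,"dy": 0,"dz": 0,"twist": 0,"jaw": -1}

```text
t: 20.7
eef_pos: [0.6558, 0.1348, 0.1565]
ee_rot: [-3.141, -0.005, 0.058]
force: [-0.2, -1.0, 13.0]
width: 0.0003
gripper_force: 7.0
```

>>> move_arm:
  increments:
    - {"dx": 0,"dy": 0,"dz": -0.0006,"twist": 0,"jaw": -1}
    - {"dx": 0,"dy": 0,"dz": -0.0006,"twist": 0,"jaw": -1}
    - {"dx": 0,"dy": 0,"dz": -0.0006,"twist": 0,"jaw": -1}
    - {"dx": 0,"dy": 0,"dz": 0,"twist": 0,"jaw": -1}

```text
t: 21.03
eef_pos: [0.6547, 0.1346, 0.1567]
ee_rot: [-3.141, -0.002, 0.057]
force: [-0.7, -0.7, 5.6]
width: 0.0007
gripper_force: 3.5
```

>>> move_arm:
  increments:
    - {"dx": 0,"dy": 0,"dz": -0.0006,"twist": 0,"jaw": -1}
    - {"dx": 0,"dy": 0,"dz": -0.0006,"twist": 0,"jaw": -1}
    - {"dx": 0,"dy": 0,"dz": 0,"twist": 0,"jaw": -1}

```text
t: 21.28
eef_pos: [0.6542, 0.1346, 0.157]
ee_rot: [-3.141, -0.0, 0.057]
force: [0.4, 0.3, 4.7]
width: 0.0005
gripper_force: 2.1
```

>>> move_arm:
  increments:
    - {"dx": 0,"dy": 0,"dz": -0.0005,"twist": 0,"jaw": -1}
    - {"dx": 0,"dy": 0,"dz": -0.0005,"twist": 0,"jaw": -1}
    - {"dx": 0,"dy": 0,"dz": 0,"twist": 0,"jaw": -1}

```text
t: 21.53
eef_pos: [0.6538, 0.1345, 0.1575]
ee_rot: [3.141, 0.001, 0.057]
force: [-0.7, 0.5, 1.2]
width: 0.0005
gripper_force: 1.0
```

>>> move_arm:
  increments:
    - {"dx": 0,"dy": 0,"dz": -0.01,"twist": 0,"jaw": -1}
    - {"dx": -0.01,"dy": 0,"dz": -0.03,"twist": 0,"jaw": -0.5}
    - {"dx": -0.03,"dy": -0.02,"dz": -0.02,"twist": 0,"jaw": 0}
    - {"dx": -0.03,"dy": -0.03,"dz": 0,"twist": 0,"jaw": 0.1}
    - {"dx": -0.02,"dy": -0.035,"dz": 0,"twist": 0,"jaw": 0.1}
    - {"dx": 0,"dy": -0.035,"dz": 0,"twist": 0,"jaw": 0.1}
    - {"dx": 0,"dy": 0,"dz": 0,"twist": 0,"jaw": 0.1}

```text
t: 22.12
eef_pos: [0.557, 0.2534, 0.2191]
ee_rot: [-3.14, -0.002, 0.061]
force: [1.5, -0.9, 0.2]
width: 0.0345
gripper_force: 0.0
```

```bash
python3 -c "
from h import *
rail_fit('r3')
t=arm.grab_frame('top');a=cv2.imread('pics/r3.png')[180:280,310:440];b=t[160:260,350:480]
cv2.imwrite('pics/c7.png',cv2.resize(np.hstack([a,b]),(780,300),interpolation=cv2.INTER_CUBIC))
s=arm.get_state();print(s['eef_pos'],s['t'])"
```

```text
dx,dy mm, tilt, dz [ 8.42 11.47  0.82 -8.86] 0.08124510943889618 1277
[0.55759339 0.24905583 0.21797411] 22.2667
```

View pics/c7.png

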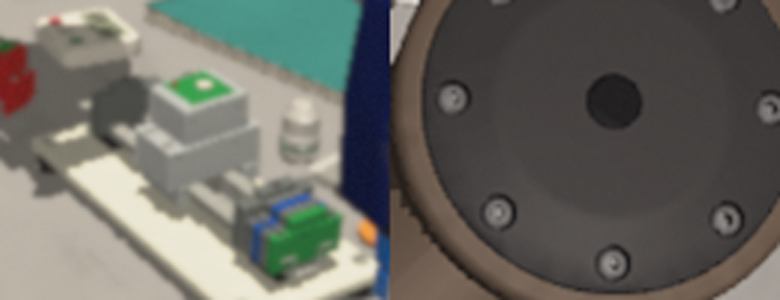

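The left view shows the module flat on the rail between the clamps; the fit gives 0.8°, within its bias. I'll do one light pull test on the foot end to confirm the click.

```bash
python3 -c "
from h import *
plan(arm.get_state()['eef_pos'],.057,[(.648,.1345,.20,.057,4),(.648,.1345,.126,.057,4)])"
```

```text
-- 4
[0.0209, 0.0299, 0.0045, 0.0]
[0.0209, 0.0299, 0.0045, 0.0]
[0.0209, 0.0299, 0.0045, 0.0]
[0.0209, 0.0299, 0.0045, 0.0]
-- 4
[0.0, 0.0, 0.0185, 0.0]
[0.0, 0.0, 0.0185, 0.0]
[0.0, 0.0, 0.0185, 0.0]
[0.0, 0.0, 0.0185, 0.0]
```

>>> move_arm:
  increments:
    - {"dx": 0.021,"dy": 0.03,"dz": 0.0045,"twist": 0,"jaw": 0.2}
    - {"dx": 0.021,"dy": 0.03,"dz": 0.0045,"twist": 0,"jaw": 0.2}
    - {"dx": 0.021,"dy": 0.03,"dz": 0.0045,"twist": 0,"jaw": 0.2}
    - {"dx": 0.0205,"dy": 0.0295,"dz": 0.0045,"twist": 0,"jaw": 0.2}
    - {"dx": 0,"dy": 0,"dz": 0,"twist": 0,"jaw": 0.2}
    - {"dx": 0,"dy": 0,"dz": 0,"twist": 0,"jaw": 0.2}
    - {"dx": 0,"dy": 0,"dz": 0.018,"twist": 0,"jaw": 0.2}
    - {"dx": 0,"dy": 0,"dz": 0.02,"twist": 0,"jaw": 0.2}
    - {"dx": 0,"dy": 0,"dz": 0.018,"twist": 0,"jaw": 0.2}
    - {"dx": 0,"dy": 0,"dz": 0.016,"twist": 0,"jaw": 0.2}
    - {"dx": 0,"dy": 0,"dz": 0,"twist": 0,"jaw": 0.2}
    - {"dx": 0,"dy": 0,"dz": 0,"twist": 0,"jaw": 0.2}

```text
t: 23.27
eef_pos: [0.6475, 0.134, 0.1275]
ee_rot: [3.141, 0.002, 0.057]
force: [0.8, -0.7, 0.9]
width: 0.0525
gripper_force: 0.0
```

>>> move_arm:
  increments:
    - {"dx": 0,"dy": 0,"dz": 0,"twist": 0,"jaw": -0.1}
    - {"dx": 0,"dy": 0,"dz": 0,"twist": 0,"jaw": -0.17}
    - {"dx": 0,"dy": 0,"dz": 0,"twist": 0,"jaw": -1}
    - {"dx": 0,"dy": 0,"dz": 0,"twist": 0,"jaw": -1}
    - {"dx": 0,"dy": 0,"dz": 0,"twist": 0,"jaw": -1}
  force: 5

```text
t: 23.68
eef_pos: [0.6487, 0.1344, 0.1291]
ee_rot: [-3.141, -0.002, 0.057]
force: [-0.8, 0.0, 5.2]
width: 0.0358
gripper_force: 5.0
```

>>> move_arm:
  increments:
    - {"dx": 0,"dy": 0,"dz": -0.0005,"twist": 0,"jaw": -1}
    - {"dx": 0,"dy": 0,"dz": 0,"twist": 0,"jaw": -1}

```text
t: 23.85
eef_pos: [0.6486, 0.1344, 0.1291]
ee_rot: [-3.141, -0.001, 0.057]
force: [0.4, 0.5, 5.3]
width: 0.0359
gripper_force: 5.0
```

>>> move_arm:
  increments:
    - {"dx": 0,"dy": 0,"dz": -0.0005,"twist": 0,"jaw": -1}
    - {"dx": 0,"dy": 0,"dz": -0.0005,"twist": 0,"jaw": -1}
    - {"dx": 0,"dy": 0,"dz": 0,"twist": 0,"jaw": -1}

```text
t: 24.1
eef_pos: [0.6484, 0.1343, 0.1292]
ee_rot: [-3.141, -0.001, 0.057]
force: [1.0, 2.3, 0.1]
width: 0.0361
gripper_force: 5.0
```

>>> move_arm:
  increments:
    - {"dx": 0,"dy": 0,"dz": -0.0004,"twist": 0,"jaw": -1}
    - {"dx": 0,"dy": 0,"dz": -0.0004,"twist": 0,"jaw": -1}
    - {"dx": 0,"dy": 0,"dz": 0,"twist": 0,"jaw": -1}

```text
t: 24.35
eef_pos: [0.6481, 0.1343, 0.1296]
ee_rot: [-3.141, 0.0, 0.057]
force: [3.9, 2.4, -5.4]
width: 0.0361
gripper_force: 5.0
```

The foot end holds against a 5 N pull with only 0.4 mm of movement, so it has clicked. Next: unload, release and back off.

>>> move_arm:
  increments:
    - {"dx": 0,"dy": 0,"dz": 0.0006,"twist": 0,"jaw": -1}
    - {"dx": 0,"dy": 0,"dz": 0.0006,"twist": 0,"jaw": -1}
    - {"dx": 0,"dy": 0,"dz": 0,"twist": 0,"jaw": -1}
    - {"dx": 0,"dy": 0,"dz": 0,"twist": 0,"jaw": -0.1}
    - {"dx": 0,"dy": 0,"dz": 0,"twist": 0,"jaw": 0.2}
    - {"dx": 0,"dy": 0,"dz": 0,"twist": 0,"jaw": 0.2}
    - {"dx": 0,"dy": 0,"dz": 0,"twist": 0,"jaw": 0.2}
    - {"dx": 0,"dy": 0,"dz": -0.02,"twist": 0,"jaw": 0.2}
    - {"dx": 0,"dy": 0,"dz": -0.035,"twist": 0,"jaw": 0.2}
    - {"dx": 0,"dy": 0,"dz": -0.035,"twist": 0,"jaw": 0.2}
    - {"dx": -0.02,"dy": -0.02,"dz": -0.02,"twist": 0,"jaw": 0.2}
    - {"dx": 0,"dy": 0,"dz": 0,"twist": 0,"jaw": 0.2}

```text
t: 25.35
eef_pos: [0.6272, 0.1549, 0.2447]
ee_rot: [-3.139, -0.007, 0.058]
force: [0.4, 0.4, -1.2]
width: 0.0526
gripper_force: 0.0
```

>>> move_arm:
  increments:
    - {"dx": -0.03,"dy": -0.028,"dz": 0,"twist": 0,"jaw": 0.2}
    - {"dx": -0.03,"dy": -0.028,"dz": 0,"twist": 0,"jaw": 0.2}
    - {"dx": -0.03,"dy": -0.028,"dz": 0,"twist": 0,"jaw": 0.2}
    - {"dx": -0.03,"dy": -0.028,"dz": 0,"twist": 0,"jaw": 0.2}
    - {"dx": -0.02,"dy": -0.03,"dz": 0,"twist": 0,"jaw": 0.2}
    - {"dx": 0,"dy": 0,"dz": 0,"twist": 0,"jaw": 0.2}
    - {"dx": 0,"dy": 0,"dz": 0,"twist": 0,"jaw": 0.2}

```text
t: 25.93
eef_pos: [0.4778, 0.2881, 0.239]
ee_rot: [3.142, 0.0, 0.06]
force: [0.4, -0.6, 0.6]
width: 0.0527
gripper_force: 0.0
```

```bash
python3 -c "
from h import *
rail_fit('r4')
for r in arm.pinpoint('side','relay_module'): print(round(r['score'],2),np.round(r['position'],4))
t=arm.grab_frame('top');a=cv2.imread('pics/r4.png')[180:280,310:440];b=t[160:260,350:480]
cv2.imwrite('pics/c8.png',cv2.resize(np.hstack([a,b]),(800,308),interpolation=cv2.INTER_CUBIC))
s=arm.get_state();print(s['eef_pos'],s['t'])"
```

```text
dx,dy mm, tilt, dz [ 4.65  6.15  2.11 -6.06] 0.079328753054142 1311
0.66 [ 5.031e-01  2.894e-01 -2.000e-04]
0.64 [0.6324 0.1308 0.0325]
0.64 [ 0.5065  0.5019 -0.    ]
0.56 [5.936e-01 3.218e-01 4.000e-04]
[0.47962416 0.28603677 0.23865353] 26.1333
```

View pics/c8.png

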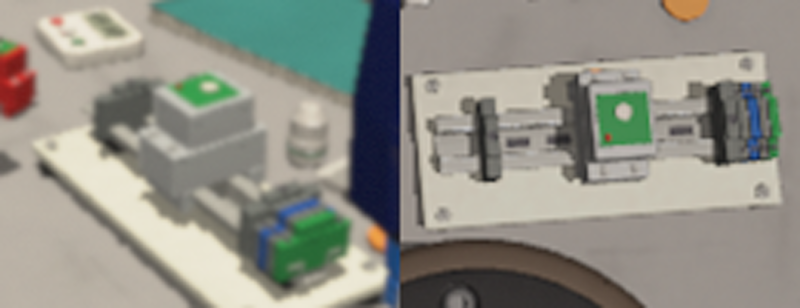

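The top view shows the module square on the rail between the clamps, with the foot at the far edge. The pull test may have lifted it slightly within its play, so I'll press once more to seat it firmly.

```bash
python3 -c "
from h import *
a,b=[cv2.cvtColor(cv2.imread(f'pics/{n}.png'),cv2.COLOR_BGR2GRAY).astype(np.float32) for n in('r3','r4')]
for n,(u0,u1,v0,v1) in dict(mod=(352,402,198,250),rail=(385,432,238,275)).items(): print(n,cv2.phaseCorrelate(a[v0:v1,u0:u1].copy(),b[v0:v1,u0:u1].copy(),cv2.createHanningWindow((u1-u0,v1-v0),cv2.CV_32F)))
plan(arm.get_state()['eef_pos'],.06,[(.6555,.1345,.20,.057,6),(.6555,.1345,.162,.057,4)])"
```

```text
mod ((-0.19050941510323938, 0.1655944359685364), 0.9064297460626672)
rail ((0.031335635213249446, -0.10325201839353682), 0.9547655781110128)
-- 6
[0.0277, 0.027, 0.0064, 0.0005]
[0.0278, 0.027, 0.0064, 0.0005]
[0.0278, 0.0269, 0.0064, 0.0005]
[0.0278, 0.0269, 0.0064, 0.0005]
[0.0278, 0.0269, 0.0064, 0.0005]
[0.0278, 0.0269, 0.0064, 0.0005]
-- 4
[0.0, 0.0, 0.0095, 0.0]
[0.0, 0.0, 0.0095, 0.0]
[0.0, 0.0, 0.0095, 0.0]
[0.0, 0.0, 0.0095, 0.0]
```

>>> move_arm:
  increments:
    - {"dx": 0.0278,"dy": 0.027,"dz": 0.0064,"twist": 0,"jaw": -1}
    - {"dx": 0.0278,"dy": 0.027,"dz": 0.0064,"twist": 0,"jaw": -1}
    - {"dx": 0.0278,"dy": 0.027,"dz": 0.0064,"twist": 0,"jaw": -1}
    - {"dx": 0.0278,"dy": 0.027,"dz": 0.0064,"twist": 0,"jaw": -1}
    - {"dx": 0.0278,"dy": 0.027,"dz": 0.0064,"twist": 0,"jaw": -1}
    - {"dx": 0.0278,"dy": 0.027,"dz": 0.0064,"twist": 0.003,"jaw": -1}
    - {"dx": 0,"dy": 0,"dz": 0,"twist": 0,"jaw": -1}
    - {"dx": 0,"dy": 0,"dz": 0.012,"twist": 0,"jaw": -1}
    - {"dx": 0,"dy": 0,"dz": 0.012,"twist": 0,"jaw": -1}
    - {"dx": 0,"dy": 0,"dz": 0.011,"twist": 0,"jaw": -1}
    - {"dx": 0,"dy": 0,"dz": 0,"twist": 0,"jaw": -1}
    - {"dx": 0,"dy": 0,"dz": 0,"twist": 0,"jaw": -1}

```text
t: 27.13
eef_pos: [0.6539, 0.1351, 0.1645]
ee_rot: [3.141, 0.002, 0.055]
force: [-0.5, 0.2, 0.6]
width: 0.0003
gripper_force: 0.0
```

>>> move_arm:
  increments:
    - {"dx": 0,"dy": 0,"dz": 0.001,"twist": 0,"jaw": -1}
    - {"dx": 0,"dy": 0,"dz": 0.001,"twist": 0,"jaw": -1}
    - {"dx": 0,"dy": 0,"dz": 0.0005,"twist": 0,"jaw": -1}
    - {"dx": 0,"dy": 0,"dz": 0,"twist": 0,"jaw": -1}

```text
t: 27.47
eef_pos: [0.655, 0.1349, 0.1635]
ee_rot: [-3.141, -0.001, 0.054]
force: [0.5, 0.4, 0.2]
width: 0.0004
gripper_force: 0.0
```

>>> move_arm:
  increments:
    - {"dx": 0,"dy": 0,"dz": 0.002,"twist": 0,"jaw": -1}
    - {"dx": 0,"dy": 0,"dz": 0.002,"twist": 0,"jaw": -1}
    - {"dx": 0,"dy": 0,"dz": 0.001,"twist": 0,"jaw": -1}
    - {"dx": 0,"dy": 0,"dz": 0,"twist": 0,"jaw": -1}
    - {"dx": 0,"dy": 0,"dz": 0,"twist": 0,"jaw": -1}

```text
t: 27.88
eef_pos: [0.6549, 0.1345, 0.158]
ee_rot: [3.142, 0.0, 0.054]
force: [-0.1, -0.2, 1.0]
width: 0.0007
gripper_force: 0.0
```

>>> move_arm:
  increments:
    - {"dx": 0,"dy": 0,"dz": 0.0005,"twist": 0,"jaw": -1}
    - {"dx": 0,"dy": 0,"dz": 0.0005,"twist": 0,"jaw": -1}
    - {"dx": 0,"dy": 0,"dz": 0,"twist": 0,"jaw": -1}

```text
t: 28.13
eef_pos: [0.6553, 0.1346, 0.1575]
ee_rot: [-3.142, -0.001, 0.054]
force: [-0.6, -0.6, 3.6]
width: 0.0006
gripper_force: 1.3
```

>>> move_arm:
  increments:
    - {"dx": 0,"dy": 0,"dz": 0.0005,"twist": 0,"jaw": -1}
    - {"dx": 0,"dy": 0,"dz": 0.0005,"twist": 0,"jaw": -1}
    - {"dx": 0,"dy": 0,"dz": 0,"twist": 0,"jaw": -1}

```text
t: 28.38
eef_pos: [0.6558, 0.1347, 0.1569]
ee_rot: [-3.141, -0.002, 0.054]
force: [0.7, 0.1, 5.1]
width: 0.0007
gripper_force: 2.6
```

>>> move_arm:
  increments:
    - {"dx": 0,"dy": 0,"dz": 0.0006,"twist": 0,"jaw": -1}
    - {"dx": 0,"dy": 0,"dz": 0.0006,"twist": 0,"jaw": -1}
    - {"dx": 0,"dy": 0,"dz": 0,"twist": 0,"jaw": -1}

```text
t: 28.63
eef_pos: [0.6563, 0.1347, 0.1566]
ee_rot: [-3.141, -0.003, 0.055]
force: [1.2, -1.1, 9.0]
width: 0.0005
gripper_force: 4.8
```

>>> move_arm:
  increments:
    - {"dx": 0,"dy": 0,"dz": 0.0006,"twist": 0,"jaw": -1}
    - {"dx": 0,"dy": 0,"dz": 0.0006,"twist": 0,"jaw": -1}
    - {"dx": 0,"dy": 0,"dz": 0,"twist": 0,"jaw": -1}

```text
t: 28.88
eef_pos: [0.6569, 0.1348, 0.1565]
ee_rot: [-3.141, -0.005, 0.055]
force: [0.3, -1.1, 14.4]
width: 0.0005
gripper_force: 7.0
```

Same hard stop as before, with 14 N at the foot end, well over the 10 N needed. Back off and do a final check.

>>> move_arm:
  increments:
    - {"dx": 0,"dy": 0,"dz": -0.001,"twist": 0,"jaw": -1}
    - {"dx": 0,"dy": 0,"dz": -0.002,"twist": 0,"jaw": -1}
    - {"dx": 0,"dy": 0,"dz": -0.02,"twist": 0,"jaw": -1}
    - {"dx": 0,"dy": 0,"dz": -0.04,"twist": 0,"jaw": -1}
    - {"dx": -0.025,"dy": -0.025,"dz": -0.01,"twist": 0,"jaw": -1}
    - {"dx": -0.028,"dy": -0.028,"dz": 0,"twist": 0,"jaw": -1}
    - {"dx": -0.028,"dy": -0.028,"dz": 0,"twist": 0,"jaw": -1}
    - {"dx": -0.028,"dy": -0.028,"dz": 0,"twist": 0,"jaw": -1}
    - {"dx": -0.028,"dy": -0.028,"dz": 0,"twist": 0,"jaw": -1}
    - {"dx": -0.02,"dy": -0.02,"dz": 0,"twist": 0,"jaw": -1}
    - {"dx": 0,"dy": 0,"dz": 0,"twist": 0,"jaw": -1}
    - {"dx": 0,"dy": 0,"dz": 0,"twist": 0,"jaw": -1}

```text
t: 29.88
eef_pos: [0.4883, 0.2839, 0.2266]
ee_rot: [-3.142, 0.001, 0.057]
force: [-0.0, -0.8, -0.4]
width: 0.0006
gripper_force: 0.0
```

```bash
python3 -c "
from h import *
rail_fit('r5');t=arm.grab_frame('top')
for n in('timer','usb_stick','spare_objective'):
  r=arm.pinpoint('top',n); print(n,np.round(r[0]['position'],3) if r else None)
g=lambda n:cv2.cvtColor(cv2.imread(f'pics/{n}.png'),cv2.COLOR_BGR2GRAY).astype(np.float32)
b=g('r5')
for n in('r3','r4'):
  a=g(n); print(n,cv2.phaseCorrelate(a[198:250,352:402].copy(),b[198:250,352:402].copy(),cv2.createHanningWindow((50,52),cv2.CV_32F)))
s=arm.get_state();print(s['eef_pos'],s['qd'].round(3),s['t'])"
```

```text
dx,dy mm, tilt, dz [ 4.44  5.78  2.92 -5.72] 0.10299570858478546 1281
timer [ 0.694  0.38  -0.002]
usb_stick [0.732 0.264 0.   ]
spare_objective [0.735 0.165 0.001]
r3 ((-0.1914573097288006, 0.0855005834956728), 0.8858219757786504)
r4 ((-0.14146466752008635, -0.023992787259604853), 0.8569809961318969)
[0.49025672 0.28210097 0.22631105] [ 0.002  0.001 -0.    -0.     0.002 -0.003] 30.1833
```

```bash
python3 -c "
from station import arm
print(arm.job_done())"
```

```text
the job is handed in; nothing more can be done
None
```

I handed the job in at about 30 s: the relay module is hooked on the near rail edge, held at the far edge and released. The foot reading can't be seen, so the click is inferred from a 5 N pull that moved it 0.4 mm. The tilt fits read 1–3°, about their error, and there was about 1 mm of springy play at the foot end. Tool force peaked at about 14 N at the readings, and the objective, USB stick and timer are where they were.

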